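# Knock the gilded rosettes out of their nests

## Task

First put the flat scraper that was left on the nest fixture back in the free upper slot of the tool block, blade in, right up to the handle. Then push every gilded rosette block out of its nest with the knockout rod under it (lift the rod's red knob), lay the blocks flat in the cloth-lined tray, none on top of another, and push all the rods back down home. Leave the other things on the bench alone.

Things in the scene. Friction and masses are not known exactly. Their poses are not given: they have to be found in the camera images.
- nest: Fixed wooden gilding fixture, a bridge 300 mm long (its y), 72 mm deep (x), top face 85 mm above the bench. In its top, four 46.4 mm square nests 22 mm deep, centres at x = 0, y = +114, +38, -38, -114 mm (nests 1 to 4), each with a hole in its floor where the rod of the same number comes up. Origin on the bench under its centre; z up. The rods' red knobs stand on its -x side.
- rod1 (a joint): Lift of knockout rod 1, m: 0 = down, home (its 20 mm head just under nest 1's floor), 0.020 = fully up. A steel rod sliding vertically in a stiff guide: it takes about 6 to 8 N to lift and about 5 N to push down, and stays where it is left. It pushes up whatever lies in nest 1.
- rod1_knob (a point): Centre of the top of rod 1's red knob: an upright cylinder, 18 mm diameter, 35 mm high, its top 46 mm above the bench when down, on the end of a level arm fixed to the rod, 90 mm from the nest's centre on the fixture's -x side, its middle 54 mm clear of the front face. It moves straight up and down with the rod. Knobs are 76 mm apart.
- rod2 (a joint): Lift of knockout rod 2, m: 0 = down, home (its 20 mm head just under nest 2's floor), 0.020 = fully up. A steel rod sliding vertically in a stiff guide: it takes about 6 to 8 N to lift and about 5 N to push down, and stays where it is left. It pushes up whatever lies in nest 2.
- rod2_knob (a point): Centre of the top of rod 2's red knob: an upright cylinder, 18 mm diameter, 35 mm high, its top 46 mm above the bench when down, on the end of a level arm fixed to the rod, 90 mm from the nest's centre on the fixture's -x side, its middle 54 mm clear of the front face. It moves straight up and down with the rod. Knobs are 76 mm apart.
- rod3 (a joint): Lift of knockout rod 3, m: 0 = down, home (its 20 mm head just under nest 3's floor), 0.020 = fully up. A steel rod sliding vertically in a stiff guide: it takes about 6 to 8 N to lift and about 5 N to push down, and stays where it is left. It pushes up whatever lies in nest 3.
- rod3_knob (a point): Centre of the top of rod 3's red knob: an upright cylinder, 18 mm diameter, 35 mm high, its top 46 mm above the bench when down, on the end of a level arm fixed to the rod, 90 mm from the nest's centre on the fixture's -x side, its middle 54 mm clear of the front face. It moves straight up and down with the rod. Knobs are 76 mm apart.
- rod4 (a joint): Lift of knockout rod 4, m: 0 = down, home (its 20 mm head just under nest 4's floor), 0.020 = fully up. A steel rod sliding vertically in a stiff guide: it takes about 6 to 8 N to lift and about 5 N to push down, and stays where it is left. It pushes up whatever lies in nest 4.
- rod4_knob (a point): Centre of the top of rod 4's red knob: an upright cylinder, 18 mm diameter, 35 mm high, its top 46 mm above the bench when down, on the end of a level arm fixed to the rod, 90 mm from the nest's centre on the fixture's -x side, its middle 54 mm clear of the front face. It moves straight up and down with the rod. Knobs are 76 mm apart.
- block1: Gilded corner rosette block, 44 x 44 x 18 mm plus a raised rosette 34 mm across, 3 mm high on top; about 45 g; may be absent. Origin at the centre of its square underside, z towards the rosette, x, y along its sides. Starts in nest 1, its top 1 mm below the fixture's top face with 1.2 mm of play all round, so it cannot be gripped until its rod lifts it.
- block2: Gilded corner rosette block, 44 x 44 x 18 mm plus a raised rosette 34 mm across, 3 mm high on top; about 45 g; may be absent. Origin at the centre of its square underside, z towards the rosette, x, y along its sides. Starts in nest 2, its top 1 mm below the fixture's top face with 1.2 mm of play all round, so it cannot be gripped until its rod lifts it.
- block3: Gilded corner rosette block, 44 x 44 x 18 mm plus a raised rosette 34 mm across, 3 mm high on top; about 45 g; may be absent. Origin at the centre of its square underside, z towards the rosette, x, y along its sides. Starts in nest 3, its top 1 mm below the fixture's top face with 1.2 mm of play all round, so it cannot be gripped until its rod lifts it.
- block4: Gilded corner rosette block, 44 x 44 x 18 mm plus a raised rosette 34 mm across, 3 mm high on top; about 45 g; may be absent. Origin at the centre of its square underside, z towards the rosette, x, y along its sides. Starts in nest 4, its top 1 mm below the fixture's top face with 1.2 mm of play all round, so it cannot be gripped until its rod lifts it.
- scraper: Flat scraper, about 130 g: dark handle 110 long, 24 wide, 20 mm thick; steel blade 36 wide, 3 thick, reaching 86 mm beyond the handle at mid thickness. Origin at the centre of the handle's underside; x towards the blade, z through the thickness (both faces alike). Centre of mass about 25 mm forward of the origin. Starts lying on the handle, flat on top of the fixture, along the row of nests.
- scraper_shoulder (a point): Front end of the scraper's handle where the blade begins, on the tool's axis (55 mm forward of the handle's middle, 10 mm above its underside).
- toolblock: Fixed wooden tool block, 92 deep (x), 90 wide (y), 86 mm high, with two level slots one above the other, entered from its -x face. The lower slot holds a blue-handled scraper, handle 24 mm wide, top 28 mm above the bench, standing out 95 mm; the upper slot is free. Origin on the bench under its centre; z up.
- toolblock_slot (a point): Centre of the mouth of the free upper slot, on the block's -x face, 60 mm above the bench. The slot is 48 mm wide, 9 mm high, level, and runs straight along the block's +x, right through.
- tray: Loose wooden tray lined with blue cloth, 236 x 130 mm (x by y) and 14 mm high, about 450 g. Inner floor 220 x 114 mm, 6 mm above its underside; lip 8 mm high and 8 mm thick. Origin at the centre of its underside; z up.
- glue: White glue bottle, 56 mm diameter, 150 mm high, standing (not part of the job). Origin under its centre.
- offcut: Pale wooden offcut 45 x 130 x 35 mm (not part of the job). Origin under its centre.
- tape: Roll of paper tape lying flat, 90 mm diameter, 24 mm high (not part of the job). Origin under its centre.
- driver: Yellow-handled screwdriver lying on the bench (not part of the job).
- brushjar: Glass jar of brushes, 72 mm diameter, 90 mm high, brushes up to 195 mm (not part of the job). Origin under its centre.
- wedge: Dark wooden bar 30 x 90 x 30 mm (not part of the job). Origin under its centre.
There are look-alikes about, which are no part of the job. What is shaped like the block2 but blue is not meant. What is shaped like the block3 but white is not meant.

How it is judged:
By the outcome, as a careful person would: the job done as asked, in the order asked, and still so for the second after the job is handed in, with the robot touching nothing.
Of block1, block2, block3, block4 only 2 to 4 are there at a start; the rules pass over those that are not, and their reading is None.
At some moment in a run one of tray may be knocked a few centimetres aside while the robot is not near it.
Once in a run the grip may slacken for a moment while it holds something.
It also fails if it takes over 210 s, if anything falls off the work surface, if the arm or the gripper's body presses on something with over 40 N, if the wrist force passes 120 N, or if a joint passes its speed limit or range.

## Robot

A 6-joint arm with a two-finger parallel gripper is mounted at the origin on the work surface. World frame = base frame: x ahead of the robot, y to its left, z up, the work surface at z = 0. Lengths are in mm, angles in degrees, forces in N, time in s.
With the tool pointing down it reaches from about 350 to 850 mm from the base axis. Payload 8.1 kg.
Tool frame: the origin (TCP) lies midway between the tips of the shut fingers; the grasp point (between the pads) lies 19 mm behind it; z points along the fingers, x is the direction in which the jaws open and shut, and the axes are right-handed (so a half turn about z gives the same grasp; the last joint's range is limited). The gripper opens to 85 mm and grips with 20 to 120 N. Pads are 22 mm wide; open, the fingers measure 114 mm over their backs; the gripper's body (76 mm by 85 mm) begins 54 mm behind the grasp point. The pads swing forward as they close: fully open they stand 13 mm farther back than shut.
Start: joints at [61.799, 7.471, 85.268, -0, 87.261, -4.893], TCP at [237.383, 551.049, 231.292] pointing down, gripper open.
Joint ranges: [-169.43, 169.43], [-51.17, 129.36], [1.28, 143.12], [-76.62, 256.62], [0, 156.53], [-152.29, 152.29]. Speed limits (degrees/s): [136.94, 136.94, 159.86, 180, 180, 180].

## Interface

Orientations are given as [roll, pitch, yaw] about the fixed x, y, z axes, in that order (R = Rz(yaw) Ry(pitch) Rx(roll)).
In Python, from bench import monitor, cams, r gives the robot as it stands.
- The arm moves only by the tool jog_arm, never from a script. Its arguments are lists of equal length, an entry for each row: "offset": the shift along the tool's x, y, z in mm, a list of three; "delta_rot": the turn, a rotation vector about the tool's x, y, z in degrees, a list of three; "jaw": the opening in per cent of the stroke, from 0 (shut) to 100 (fully open). In form: {"offset": [[x, y, z], ...], "delta_rot": [[rx, ry, rz], ...], "jaw": [jaw, ...]}. A call has 1 to 20 rows; each row shifts and turns the pose as measured when the row begins, along the tool's axes as they then stand; what a row does not reach is not made up. A row lasts 1/10 s, in which the tool goes at most 50 mm and 8.59 degrees, less where a joint would pass 70% of its speed; a pose out of reach is approached as far as the arm can. A call is refused whole if a number of a shift passes 50 or a number of a turn 8.59, either way. A call with a gripper value outside its range is refused whole. The fingers move at their own pace and stop on an object; "newtons" is the grip in N (left out, the last holds). Time passes only in rows, so rows that do not move let the fingers close. It gives the time, the measured TCP pose, the force and the opening at its end, in the units of the state.
- monitor.sense(): the state, without advancing time (a new reading comes with each control period).
- cams.snapshot(name): name is "scene" or "top" or "wrist"; returns (picture, depth): 480x640x3 uint8, red, green, blue; 480x640 float32, mm along the optical axis (not along the pixel's ray), 0 where there is no reading.
- cams.camera_model(name): a dict with "K" (3x3 intrinsics, pixels), "camera_from_world" (4x4, takes a point from world to camera coordinates). Camera axes: x right, y down, z forward; pixel columns grow to the right and rows downward; lengths in mm; the calibration is good to about 2 mm. A picture is of the moment at which its call begins: read the wrist's pose just before it. camera_model takes no time and is no camera call; for the wrist camera it gives the pose at the moment of the call.
- r.hand_in(): hands the job in, once; it reports no verdict.
The state is a dict: "time": time; "joint_pos": joint angles; "qd": joint speeds; "joint_efforts": joint torques, N m; "tool_pos": TCP position; "tcp_rot": TCP orientation; "ft_force": force on the tool from outside, world axes, zero at the start; "wrist_torque": the same for the moment, N m; "finger_gap": finger opening in mm.
Only numpy, scipy, OpenCV 4.12 (cv2) and the standard library are available. Lean on these libraries where they do the work, as an engineer would, in place of code of your own. Each camera call takes 0.05 s, during which the arm holds its last target.

## Working session

There is one attempt and no reset: what is moved stays moved. The work goes in short steps, Python scripts to look and compute and a tool call to move; the robot and the scene stay as the last step left them, time stands still between calls to the robot, and variables do not carry over. Pictures are saved under pics/ and viewed, and the job is handed in when it is done.

Besides the shell and the picture viewer there is one more tool, called after "Call:" as name(argument=value, ...) on one line, values as JSON. jog_arm: Moves the arm, as the interface text tells. Its arguments: {"type":"object","properties":{"offset":{"type":"array","items":{"type":"array","items":{"type":"number"}}},"delta_rot":{"type":"array","items":{"type":"array","items":{"type":"number"}}},"jaw":{"type":"array","items":{"type":"number"}},"newtons":{"type":"number"}},"required":["offset","delta_rot","jaw"]}

```bash
ls; mkdir -p pics
python3 - <<'E'
from bench import monitor, cams, r
import cv2, numpy as np
s=monitor.sense(); print(s)
for n in ["scene","top","wrist"]:
    p,d=cams.snapshot(n); cv2.imwrite(f"pics/{n}0.png",p[:,:,::-1]); np.save(f"pics/{n}0.npy",d)
    m=cams.camera_model(n); print(n,np.round(m["K"],1).tolist(),np.round(m["camera_from_world"],3).tolist())
E
```

```text
pics
{'time': 0.0, 'joint_pos': array([ 6.17976573e+01,  7.51548965e+00,  8.53310978e+01, -3.67316971e-04,
        8.72619921e+01, -4.89353214e+00]), 'qd': array([ 0.03292309,  0.14474143,  0.00317051, -0.01508134,  0.05069962,
        0.04143206]), 'joint_efforts': array([-4.07533971e-04, -5.69402683e+01, -5.00549769e+01, -2.08755609e-04,
        1.49708125e-02,  3.47471564e-05]), 'tool_pos': array([237.12937684, 550.5359463 , 230.22303577]), 'tcp_rot': array([-1.79991103e+02,  1.08215081e-01,  6.66912157e+01]), 'ft_force': array([-1.38032507,  0.03056151,  0.14917449]), 'wrist_torque': array([ 0.00664887, -0.02741012, -0.04343478]), 'finger_gap': 85.2642717494397}
scene [[482.0, 0.0, 309.2], [0.0, 482.0, 240.0], [0.0, 0.0, 1.0]] [[0.059, 0.998, -0.011, -31.351], [0.841, -0.055, -0.538, -457.493], [-0.538, 0.022, -0.843, 1374.195], [0.0, 0.0, 0.0, 1.0]]
top [[607.7, 0.0, 315.2], [0.0, 607.7, 242.3], [0.0, 0.0, 1.0]] [[0.036, -0.999, -0.003, -20.883], [-0.975, -0.034, -0.219, 608.852], [0.219, 0.011, -0.976, 1106.314], [0.0, 0.0, 0.0, 1.0]]
wrist [[400.1, 0.0, 315.2], [0.0, 400.1, 237.8], [0.0, 0.0, 1.0]] [[0.395, 0.919, -0.002, -598.992], [0.879, -0.377, 0.293, -38.77], [0.269, -0.118, -0.956, 380.002], [0.0, 0.0, 0.0, 1.0]]
```

View pics/scene0.png

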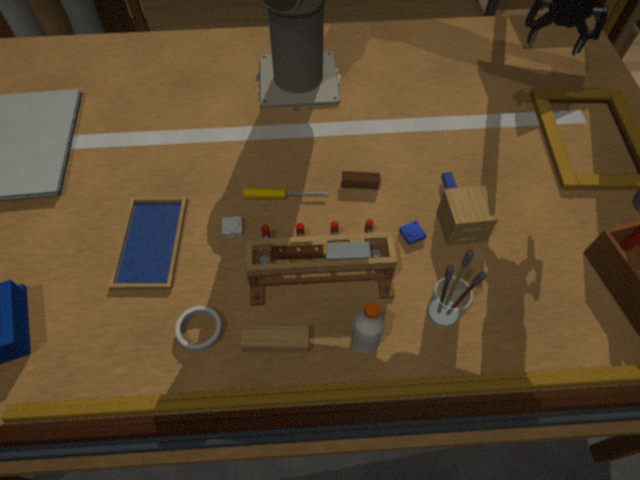

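View pics/top0.png

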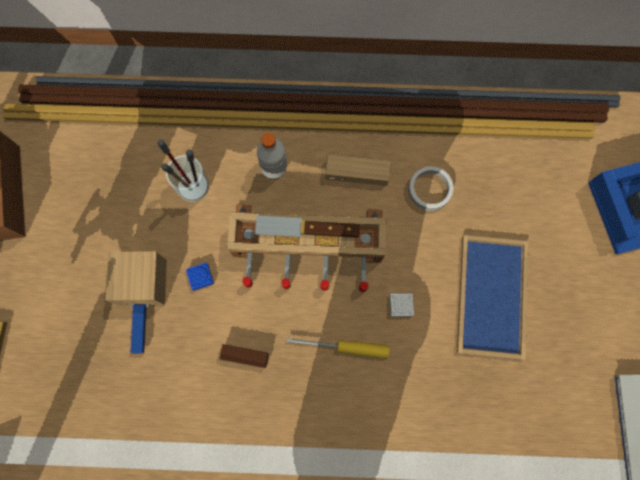

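View pics/wrist0.png

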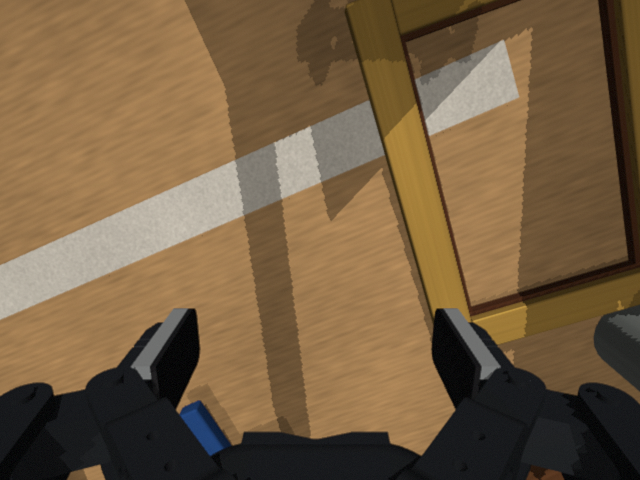

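The top view shows the fixture at (306,235). Nests 1 (248,233) and 4 (366,238) look empty, and there is gold beside the scraper in nests 2 (287,240) and 3 (326,240). The blue look-alike is at (200,276), the white one at (401,305), the tray at (492,296) and the tool block at (134,277). Next I'll enlarge this and measure.

```bash
cat > h.py <<'E'
from bench import monitor, cams, r
import cv2, numpy as np
def cm(n):
    m=cams.camera_model(n); return np.array(m["K"]),np.array(m["camera_from_world"])
def ray(n,u,v,z,M=None):
    K,T=M or cm(n); R=T[:3,:3];t=T[:3,3]
    d=R.T@np.linalg.inv(K)@np.array([u,v,1.]); c=-R.T@t
    return c+d*(z-c[2])/d[2]
def proj(n,P,M=None):
    K,T=M or cm(n); P=np.atleast_2d(P); q=P@T[:3,:3].T+T[:3,3]; q=q@K.T; return q[:,:2]/q[:,2:]
def cloud(n,d,M=None):
    K,T=M or cm(n); v,u=np.mgrid[:480,:640]
    P=np.stack([(u-K[0,2])/K[0,0]*d,(v-K[1,2])/K[1,1]*d,d],-1)
    return (P-T[:3,3])@T[:3,:3]
def snap(n,name):
    M=cm(n); p,d=cams.snapshot(n); cv2.imwrite(f"pics/{name}.png",p[:,:,::-1]); return p,d,M
E
python3 - <<'E'
from h import *
p=cv2.imread("pics/top0.png"); d=np.load("pics/top0.npy"); M=cm("top"); W=cloud("top",d,M)
cv2.imwrite("pics/t0c.png",cv2.resize(p[200:300,215:415],None,fx=4,fy=4,interpolation=cv2.INTER_CUBIC))
print("bench z",np.median(W[400:420,200:400,2]))
hsv=cv2.cvtColor(p,cv2.COLOR_BGR2HSV)
red=((hsv[...,0]<6)|(hsv[...,0]>174))&(hsv[...,1]>180)&(hsv[...,2]>90)
n,l,st,c=cv2.connectedComponentsWithStats(red.astype(np.uint8))
for i in range(1,n):
    if st[i,4]>15:
        z=np.median(W[l==i][:,2]);print("red",c[i],st[i,4],W[l==i].mean(0).round(1), ray("top",*c[i],42,M).round(1))
blue=(abs(hsv[...,0].astype(int)-112)<12)&(hsv[...,1]>130)
n,l,st,c=cv2.connectedComponentsWithStats(blue.astype(np.uint8))
for i in range(1,n):
    if st[i,4]>100:
        pts=W[l==i]; z=np.median(pts[:,2]); rc=cv2.minAreaRect(pts[:,:2].astype(np.float32)); print("blue",c[i].round(),st[i,4],z.round(1),rc)
# heights of nest top and others
for name,(a,b,zz0,zz1) in {"nest":((200,280),(215,400),78,92),"block":((240,320),(95,170),78,95),"tray":((225,370),(445,540),8,22)}.items():
    sub=W[a[0]:a[1],b[0]:b[1]].reshape(-1,3); m=(sub[:,2]>zz0)&(sub[:,2]<zz1); q=sub[m]
    print(name,m.sum(),np.median(q[:,2]),cv2.minAreaRect(q[:,:2].astype(np.float32)),np.percentile(q,[1,99],axis=0).round(1).tolist())
for uv in [(287,240),(326,240),(248,233),(366,238),(278,226),(325,228),(345,229),(134,265),(300,219)]:
    print(uv,W[uv[1],uv[0]].round(1))
E
```

```text
bench z 0.009239368099888286
red [246.89230769 281.67692308] 65 [528.5 128.5  62.7] [531.7 131.1  42. ]
red [285.66129032 283.16129032] 62 [531.1  55.4  44.7] [531.5  55.5  42. ]
red [324.41935484 284.67741935] 62 [530.8 -19.9  44.8] [531.2 -19.9  42. ]
red [363.50980392 285.56862745] 51 [527.9 -93.9  68.6] [532.1 -95.8  42. ]
blue [619. 205.] 2964 48.5 ((581.6033935546875, -331.14910888671875), (161.20872497558594, 768.9554443359375), 23.801406860351562)
blue [492. 296.] 2183 6.5 ((499.3967590332031, -208.93711853027344), (221.4150390625, 438.5871276855469), 9.883481979370117)
blue [199. 276.] 476 19.6 ((447.8475036621094, 127.8883056640625), (333.9012451171875, 53.77922439575195), 46.606754302978516)
blue [138. 328.] 550 28.0 ((417.6700134277344, 169.00657653808594), (373.345947265625, 91.71189880371094), 84.04400634765625)
nest 3199 84.75354423074435 ((622.435302734375, 17.40167236328125), (299.86541748046875, 73.57156372070312), 89.8114013671875) [[586.0, -131.4, 78.7], [658.2, 165.6, 90.5]]
block 2384 86.11642833811499 ((528.6866455078125, 344.32220458984375), (92.53114318847656, 92.59201049804688), 2.4659006595611572) [[483.0, 298.5, 79.9], [573.9, 388.8, 90.8]]
tray 3285 10.791870895121024 ((526.421142578125, -344.945068359375), (153.5596466064453, 237.1020050048828), 86.58734893798828) [[407.0, -424.3, 8.0], [643.1, -286.1, 18.7]]
(287, 240) [608.2  54.5  83.7]
(326, 240) [610.2 -19.8  86.1]
(248, 233) [624.2 132.2  62.6]
(366, 238) [622.9 -97.6  60.1]
(278, 226) [632.3  72.1  94.7]
(325, 228) [628.9 -17.  105.3]
(345, 229) [628.6 -54.7 103.8]
(134, 265) [548.6 339.6  88.8]
(300, 219) [646.8  30.9  97.3]
```

View pics/t0c.png

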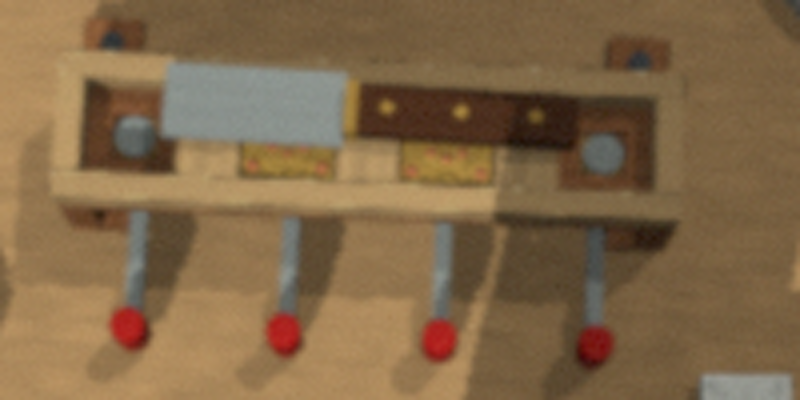

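Nests 1 and 4 are empty, showing their grey rod heads. Red-on-gold shows in nests 2 and 3, so blocks 2 and 3 are the ones to take out. The scraper's blade points towards +y. I'll measure the scraper, slot and tray more exactly.

Run:
```python
from h import *
p=cv2.imread("pics/top0.png"); d=np.load("pics/top0.npy"); M=cm("top"); W=cloud("top",d,M)
def fit(mask,z,nm):
    n,l,st,c=cv2.connectedComponentsWithStats(mask.astype(np.uint8)); i=1+np.argmax(st[1:,4])
    ys,xs=np.nonzero(l==i); P=np.array([ray("top",u,v,z,M)[:2] for u,v in zip(xs,ys)],np.float32)
    rc=cv2.minAreaRect(P); print(nm,st[i,4],np.round(rc[0],1),np.round(rc[1],1),round(rc[2],2)); return rc
hsv=cv2.cvtColor(p,cv2.COLOR_BGR2HSV).astype(int)
roi=np.zeros(p.shape[:2],bool); roi[212:242,255:362]=1
fit(roi&(hsv[...,1]<70)&(hsv[...,2]>80),96.5,"blade")
fit(roi&(hsv[...,2]<95)&(W[...,2]>95),105,"handle(+)")
fit(roi&(W[...,2]>99),105,"handle depth")
roi[:]=0; roi[230:365,445:540]=1
fit(roi&(hsv[...,0]>100)&(hsv[...,0]<125)&(hsv[...,1]>110),6,"tray floor")
roi[:]=0; roi[240:320,95:170]=1
fit(roi&(W[...,2]>70),86,"block top")
roi[:]=0; roi[300:370,120:160]=1
fit(roi&(hsv[...,0]>100)&(hsv[...,0]<125)&(hsv[...,1]>110),28,"blue handle")
roi[:]=0; roi[200:280,215:400]=1
fit(roi&(W[...,2]>80),85,"nest top")
s=cv2.imread("pics/scene0.png"); cv2.imwrite("pics/s0c.png",cv2.resize(s[180:310,220:520],None,fx=2.6,fy=2.6,interpolation=cv2.INTER_CUBIC))
```

```text
blade 890 [632.6  72.3] [86.4 38.2] 88.35
handle(+) 691 [627.9 -29.8] [103.   26.3] 88.35
handle depth 763 [628.6 -23.7] [115.2  25.7] 87.99
tray floor 5514 [ 525.9 -355.5] [104.8 210.5] 86.42
block top 2471 [527.8 342.3] [93.8 94.5] 2.75
blue handle 571 [435.2 338.3] [90.8 23.7] 2.96
nest top 4740 [621.6  16.6] [301.   73.6] 89.79
```

View pics/s0c.png

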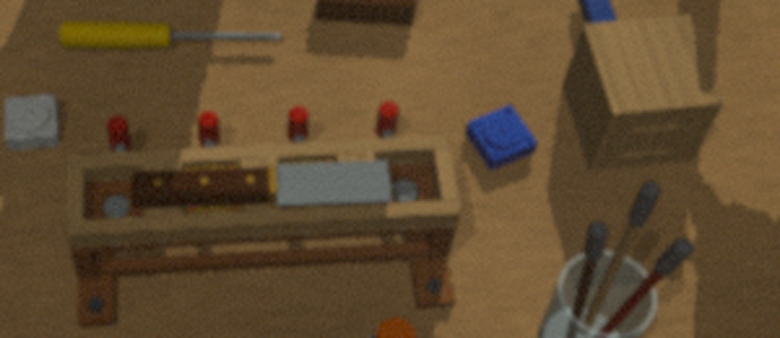

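Call:
jog_arm(offset=[[0, 0, 0], [0, 0, 0], [0, 0, 0], [0, 0, 0], [0, 0, 0], [0, 0, 0], [0, 0, 0], [0, 0, 0], [0, 0, 0]], delta_rot=[[0, 0, 8.5], [0, 0, 8.5], [0, 0, 8.5], [0, 0, 8.5], [0, 0, 8.5], [0, 0, 8.5], [0, 0, 8.5], [0, 0, 8.5], [0, 0, 0]], jaw=[70, 70, 70, 70, 70, 70, 70, 70, 70], newtons=50)

```text
time: 1.05
tool_pos: [236.1, 548.7, 226.2]
tcp_rot: [179.5, 0.2, -2.4]
ft_force: [-1.5, -0.4, -0.3]
finger_gap: 59.5
```

```bash
cat >> h.py <<'E'
from scipy.spatial.transform import Rotation as Ro
def plan(x,y,z,yaw,note=""):
    s=monitor.sense(); R=Ro.from_euler("xyz",s["tcp_rot"],degrees=True); G=Ro.from_euler("xyz",[180,0,yaw],degrees=True)
    dr=np.degrees((R.inv()*G).as_rotvec()); dp=R.inv().apply(np.array([x,y,z])-s["tool_pos"])
    dg=G.inv().apply(np.array([x,y,z])-s["tool_pos"])
    print(note,"t",round(s["time"],2),"pos",s["tool_pos"].round(1),s["tcp_rot"].round(2),"F",s["ft_force"].round(1),"gap",round(s["finger_gap"],1))
    print("  off",dp.round(1),"off_in_goal_frame",dg.round(1),"rot",dr.round(2))
E
python3 -c "
from h import *
plan(629.4,-1,200,-2)"
```

```text
t 1.05 pos [236.1 548.7 226.2] [179.54   0.22  -2.41] F [-1.5 -0.4 -0.3] gap 59.5
  off [416.2 532.4  28.8] off_in_goal_frame [412.3 535.6  26.2] rot [ 0.46  0.22 -0.41]
```

Call:
jog_arm(offset=[[29.5, 38, -0.5], [29.5, 38, -0.5], [29.5, 38, -0.5], [29.5, 38, -0.5], [29.5, 38, -0.5], [29.5, 38, -0.5], [29.5, 38, -0.5], [29.5, 38, -0.5], [29.5, 38, -0.5], [29.5, 38, -0.5], [29.5, 38, -0.5], [29.5, 38, -0.5], [29.5, 38, -0.5], [0, 0, 0]], delta_rot=[[0.4, 0.2, -0.4], [0, 0, 0], [0, 0, 0], [0, 0, 0], [0, 0, 0], [0, 0, 0], [0, 0, 0], [0, 0, 0], [0, 0, 0], [0, 0, 0], [0, 0, 0], [0, 0, 0], [0, 0, 0], [0, 0, 0]], jaw=[70, 70, 70, 70, 70, 70, 70, 70, 70, 70, 70, 70, 70, 70])

```text
time: 2.45
tool_pos: [628.6, 34.0, 228.9]
tcp_rot: [179.9, 0.1, 2.4]
ft_force: [-0.7, 0.8, -0.3]
finger_gap: 60.0
```

```bash
python3 -c "
from h import *
plan(629.4,-1,200,-2)
snap('wrist','w1');plan(629.4,-1,120,-2)"
```

```text
t 2.45 pos [628.6  34.  228.9] [1.7988e+02 1.4000e-01 2.4300e+00] F [-0.7  0.8 -0.3] gap 60.0
  off [-0.6 34.9 29. ] off_in_goal_frame [ 2.  34.9 28.9] rot [0.13 0.13 4.43]
 t 2.5 pos [627.4  36.2 229. ] [179.96   0.18   2.48] F [-0.5  0.8 -0.4] gap 60.0
  off [  0.7  37.2 109. ] off_in_goal_frame [  3.3  37.1 109. ] rot [0.05 0.18 4.48]
```

View pics/w1.png

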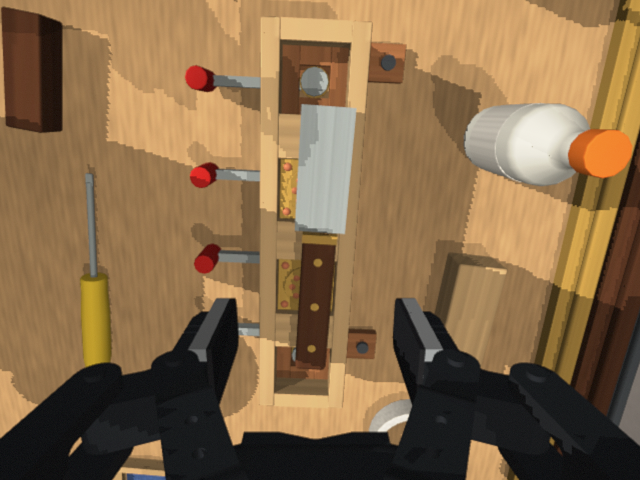

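The wrist view shows the scraper with its handle at (315,305), brass ferrule at (319,239) and blade at (327,170), and gold blocks under it in nests 2 and 3. The driver is at (95,310).

Run:
```python
from h import *
p,d,M=snap('wrist','w2')
hsv=cv2.cvtColor(p,cv2.COLOR_RGB2HSV).astype(int); W=cloud('wrist',d,M)
roi=np.zeros(p.shape[:2],bool); roi[100:400,285:365]=1
for nm,m,z in (("top>100",roi&(W[...,2]>100)&(W[...,2]<110),None),("blade",roi&(W[...,2]>93)&(W[...,2]<100)&(np.arange(480)[:,None]<238),None)):
    n,l,st,c=cv2.connectedComponentsWithStats(m.astype(np.uint8)); i=1+np.argmax(st[1:,4]); P=W[l==i]
    print(nm,st[i],np.median(P[:,2]),cv2.minAreaRect(P[:,:2].astype(np.float32)))
red=((hsv[...,0]<6)|(hsv[...,0]>174))&(hsv[...,1]>170)&(hsv[...,2]>60)
m=roi&(W[...,2]>80)&(W[...,2]<90); 
roi2=np.zeros_like(roi); roi2[10:410,250:375]=1; P=W[roi2&(W[...,2]>84)&(W[...,2]<87)]; print("nest",cv2.minAreaRect(P[:,:2].astype(np.float32)),np.median(P[:,2]))
m=red&(W[...,2]>44)&(W[...,2]<48); n,l,st,c=cv2.connectedComponentsWithStats(m.astype(np.uint8))
for i in range(1,n):
    if st[i,4]>20: P=W[l==i]; print("knob",c[i].round(),st[i,4],P.mean(0).round(1),(P.max(0)+P.min(0)).round(1)/2)
plan(629.4,-1,120,-2)
```

```text
top>100 [ 297  235   42  137 4360] 105.25679105445444 ((630.280517578125, -25.703720092773438), (109.73169708251953, 24.386085510253906), 88.78331756591797)
blade [ 297  108   62  130 6620] 96.86036677268686 ((632.4720458984375, 71.50133514404297), (86.37874603271484, 36.094207763671875), 88.63801574707031)
nest ((622.8775634765625, 17.35589599609375), (300.8117370605469, 72.0281753540039), 89.90478515625) 85.33742112583877
knob [199.  81.] 419 [533.7 131.5  46.2] [533.1 131.6  46. ]
knob [202. 179.] 349 [533.5  56.2  46.3] [533.4  56.   46. ]
knob [205. 266.] 290 [533.3 -19.3  46.2] [533.2  -19.45  46.  ]
 t 2.55 pos [626.6  38.1 229.3] [180.     0.18   2.51] F [-0.   0.6  0.4] gap 59.5
  off [  1.4  39.2 109.3] off_in_goal_frame [  4.2  39.  109.3] rot [0.01 0.18 4.51]
```

Call:
jog_arm(offset=[[4, 39, 0], [0, 0, 20], [0, 0, 30], [0, 0, 30], [0, 0, 0]], delta_rot=[[0, 0.2, 3.8], [0, 0, 0], [0, 0, 0], [0, 0, 0], [0, 0, 0]], jaw=[70, 70, 70, 70, 70])

```text
time: 3.05
tool_pos: [631.0, 5.0, 149.5]
tcp_rot: [-179.9, -0.2, -0.3]
ft_force: [-0.1, 0.8, -0.6]
finger_gap: 59.9
```

```bash
python3 -c "
from h import *
plan(630.9,-0.7,88.5,-1.3)"
```

```text
t 3.05 pos [631.    5.  149.5] [-179.89   -0.2    -0.32] F [-0.1  0.8 -0.6] gap 59.9
  off [-0.3  5.8 61. ] off_in_goal_frame [ 0.   5.7 61. ] rot [-0.11 -0.2   0.98]
```

Call:
jog_arm(offset=[[0, 5.5, 20], [0, 0, 25], [0, 0, 10], [0, 0, 4], [0, 0, 0], [0, 0, 0]], delta_rot=[[0, -0.2, 1], [0, 0, 0], [0, 0, 0], [0, 0, 0], [0, 0, 0], [0, 0, 0]], jaw=[70, 70, 70, 70, 70, 70])

```text
time: 3.65
tool_pos: [633.3, 5.3, 98.7]
tcp_rot: [-179.9, -0.5, -0.6]
ft_force: [0.5, 0.1, 0.4]
finger_gap: 59.8
```

```bash
python3 -c "
from h import *
plan(630.9,-0.7,87,-1.3)"
```

```text
t 3.65 pos [633.3   5.3  98.7] [-179.86   -0.48   -0.56] F [0.5 0.1 0.4] gap 59.8
  off [-2.5  6.1 11.6] off_in_goal_frame [-2.3  6.1 11.7] rot [-0.14 -0.48  0.74]
```

Call:
jog_arm(offset=[[-2.5, 6, 5], [0, 2, 5], [0, 0, 3], [0, 0, 1]], delta_rot=[[0, -0.5, 0.7], [0, 0, 0], [0, 0, 0], [0, 0, 0]], jaw=[70, 70, 70, 70])

```text
time: 4.05
tool_pos: [632.7, -3.7, 87.1]
tcp_rot: [-179.9, -0.2, -1.3]
ft_force: [-0.4, 0.1, 0.1]
finger_gap: 59.5
```

```bash
python3 -c "
from h import *
plan(630.9,-0.7,87,-1.3)"
```

```text
t 4.05 pos [632.7  -3.7  87.1] [-179.88   -0.22   -1.32] F [-0.4  0.1  0.1] gap 59.5
  off [-1.8 -3.   0.1] off_in_goal_frame [-1.8 -3.   0.1] rot [-0.12 -0.22 -0.02]
```

Next I close on the handle.

Call:
jog_arm(offset=[[-2, -2, -0.5], [0, 0, -0.3], [0, 0, -0.3], [0, 0, 0], [0, 0, 0], [0, 0, 0], [0, 0, 0], [0, 0, 0]], delta_rot=[[0, -0.2, 0], [0, 0, 0], [0, 0, 0], [0, 0, 0], [0, 0, 0], [0, 0, 0], [0, 0, 0], [0, 0, 0]], jaw=[20, 15, 15, 15, 15, 15, 15, 15], newtons=80)

```text
time: 4.85
tool_pos: [630.2, -1.4, 88.0]
tcp_rot: [-179.9, 0.0, -1.3]
ft_force: [0.1, 0.6, -0.1]
finger_gap: 22.5
```

```bash
python3 -c "
from h import *
plan(630.9,-0.7,87,-1.3);snap('wrist','w3')"
```

```text
t 4.85 pos [630.2  -1.4  88. ] [-1.7988e+02  4.0000e-02 -1.3200e+00] F [ 0.1  0.6 -0.1] gap 22.5
  off [ 0.7 -0.7  1. ] off_in_goal_frame [ 0.7 -0.7  1. ] rot [-0.13  0.04 -0.02]
```

View pics/w3.png

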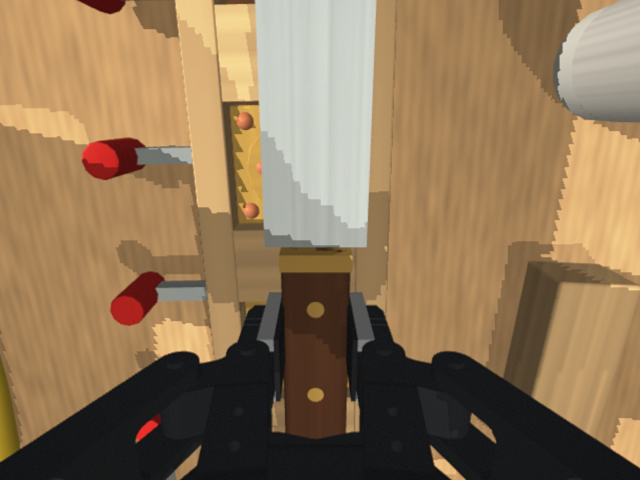

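The wrist view shows the handle (315,340) between the pads with the brass ferrule ahead at (315,262). Next I lift.

Call:
jog_arm(offset=[[0, 0, -0.5], [0, 0, -0.5], [0, 0, -8], [0, 0, -8], [0, 0, 0], [0, 0, 0]], delta_rot=[[0, 0, 0], [0, 0, 0], [0, 0, 0], [0, 0, 0], [0, 0, 0], [0, 0, 0]], jaw=[10, 10, 10, 10, 10, 10])

```text
time: 5.5
tool_pos: [630.1, -1.4, 106.4]
tcp_rot: [-179.9, 0.1, -1.3]
ft_force: [-0.2, 0.5, -1.8]
finger_gap: 22.3
```

```bash
python3 -c "
from h import *
plan(400,0,190,-1.3)
p,d,M=snap('wrist','w4'); W=cloud('wrist',d,M)
for u,v in [(315,50),(315,150),(315,230),(315,290),(315,370),(315,420)]: print(u,v,W[v,u].round(1))"
```

```text
t 5.5 pos [630.1  -1.4 106.4] [-1.7987e+02  7.0000e-02 -1.3100e+00] F [-0.2  0.5 -1.8] gap 22.3
  off [-230.1    3.7  -83.3] off_in_goal_frame [-230.     3.8  -83.6] rot [-0.13  0.07 -0.01]
315 50 [632.   92.4 115.6]
315 150 [631.3  62.3 115. ]
315 230 [630.7  35.1 115.5]
315 290 [630.4  16.5 124.8]
315 370 [629.6 -15.9 123.6]
315 420 [629.2 -37.6 124.2]
```

View pics/w4.png

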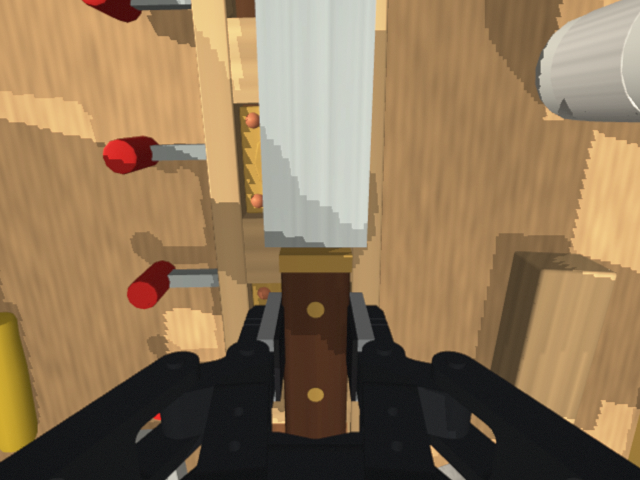

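Call:
jog_arm(offset=[[0, 0, -10], [0, 0, -10], [-20, 0, -0.5], [-40, 0, -0.5], [-40, 0, -0.5], [-40, 0, -0.5], [-40, 0, -0.5], [-20, 0, -0.5], [0, 0, -0.5]], delta_rot=[[0, 0, 0], [0, 0, 0], [0, 0, 0], [0, 0, 0], [0, 0, 0], [0, 0, 0], [0, 0, 0], [0, 0, 0], [0, 0, 0]], jaw=[10, 10, 10, 10, 10, 10, 10, 10, 10])

```text
time: 6.45
tool_pos: [426.1, 3.0, 136.5]
tcp_rot: [-179.9, -0.4, -1.3]
ft_force: [0.3, -0.2, -0.9]
finger_gap: 21.8
```

Call:
jog_arm(offset=[[0, 0, -0.5], [0, 0, -0.5], [0, 0, -0.5], [0, 0, -0.5], [0, 0, -0.5], [0, 0, -0.5], [0, 0, -0.5], [0, 0, -0.5], [0, 0, -0.5], [0, 0, -0.5], [0, 0, -0.5], [0, 0, -0.5], [0, 0, -0.5]], delta_rot=[[0, 0, 4], [0, 0, 7.5], [0, 0, 7.5], [0, 0, 7.5], [0, 0, 7.5], [0, 0, 7.5], [0, 0, 7.5], [0, 0, 7.5], [0, 0, 7.5], [0, 0, 7.5], [0, 0, 7.5], [0, 0, 6], [0, 0, 0]], jaw=[10, 10, 10, 10, 10, 10, 10, 10, 10, 10, 10, 10, 10])

```text
time: 7.75
tool_pos: [439.4, 1.8, 157.2]
tcp_rot: [-178.3, -0.0, -89.8]
ft_force: [-0.2, 0.2, -0.9]
finger_gap: 22.0
```

```bash
python3 -c "
from h import *
plan(345,333.5,110,-87.2)"
```

```text
t 7.75 pos [439.4   1.8 157.2] [-1.7834e+02 -5.0000e-02 -8.9850e+01] F [-0.2  0.2 -0.9] gap 22.0
  off [-332.    94.9   44.2] off_in_goal_frame [-335.9   78.1   47.2] rot [-1.66 -0.09 -2.65]
```

Call:
jog_arm(offset=[[-20, 5, 0], [-40, 10, 5], [-40, 10, 5], [-40, 10, 5], [-40, 10, 5], [-40, 10, 5], [-40, 10, 5], [-35, 6, 2], [-10, 2, 0], [0, 0, 0]], delta_rot=[[-1.6, 0, -2.6], [0, 0, 0], [0, 0, 0], [0, 0, 0], [0, 0, 0], [0, 0, 0], [0, 0, 0], [0, 0, 0], [0, 0, 0], [0, 0, 0]], jaw=[10, 10, 10, 10, 10, 10, 10, 10, 10, 10])

```text
time: 8.75
tool_pos: [353.4, 314.7, 130.7]
tcp_rot: [-179.2, 0.0, -85.4]
ft_force: [1.5, -0.6, -1.3]
finger_gap: 21.7
```

```bash
python3 -c "
from h import *
plan(341,333.5,100,-87.2)"
```

```text
t 8.75 pos [353.4 314.7 130.7] [-1.7918e+02  2.0000e-02 -8.5350e+01] F [ 1.5 -0.6 -1.3] gap 21.7
  off [-19.7  11.2  30.6] off_in_goal_frame [-19.4  11.4  30.7] rot [-0.82  0.04  1.85]
```

Call:
jog_arm(offset=[[-15, 12, 10], [-4, 4, 20], [0, 0, 20], [0, 0, 10], [0, 0, 0]], delta_rot=[[-0.8, 0, 1.8], [0, 0, 0], [0, 0, 0], [0, 0, 0], [0, 0, 0]], jaw=[10, 10, 10, 10, 10])

```text
time: 9.25
tool_pos: [340.5, 330.3, 71.6]
tcp_rot: [-179.7, 0.1, -86.9]
ft_force: [-0.4, 0.3, -0.8]
finger_gap: 21.9
```

Run:
```python
from h import *
plan(341,333.5,53,-87.2)
p,d,M=snap('wrist','w5'); W=cloud('wrist',d,M)
for u,v in [(315,50),(315,150),(315,230),(315,290),(315,370),(315,420)]: print(u,v,W[v,u].round(1))
snap('top','t1')
p=cv2.imread('pics/t1.png'); cv2.imwrite('pics/t1c.png',cv2.resize(p[230:420,80:280],None,fx=3.5,fy=3.1))
```

```text
t 9.25 pos [340.5 330.3  71.6] [-1.7974e+02  6.0000e-02 -8.6910e+01] F [-0.4  0.3 -0.8] gap 21.9
  off [-3.1 -0.6 18.6] off_in_goal_frame [-3.2 -0.7 18.6] rot [-0.26  0.06  0.29]
315 50 [434.3 335.3  80.1]
315 150 [404.2 333.7  81.1]
315 230 [376.9 332.2  80.6]
315 290 [357.6 331.1  88.3]
315 370 [326.3 329.4  89.2]
315 420 [304.  328.2  89. ]
```

View pics/w5.png

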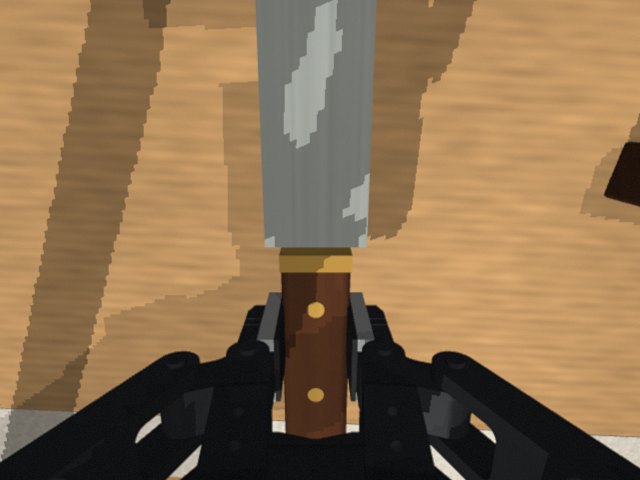

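View pics/t1c.png

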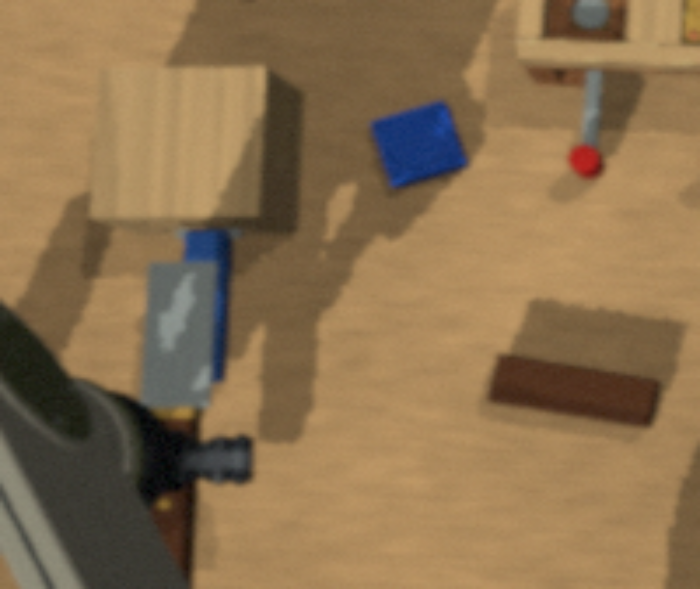

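Call:
jog_arm(offset=[[-3, 0, 10], [-1, 0, 7], [0, 0, 2], [0, 0, 0]], delta_rot=[[-0.2, 0, 0.2], [0, 0, 0], [0, 0, 0], [0, 0, 0]], jaw=[10, 10, 10, 10])

```text
time: 9.75
tool_pos: [343.4, 336.3, 55.4]
tcp_rot: [-179.6, 0.3, -87.2]
ft_force: [0.3, -0.6, -1.5]
finger_gap: 21.8
```

Run:
```python
from h import *
plan(341,333.5,52.5,-87.2)
p,d,M=snap('wrist','w6'); W=cloud('wrist',d,M)
for u,v in [(315,50),(315,150),(315,230),(315,290),(315,370),(315,420)]: print(u,v,W[v,u].round(1))
p,d,M=snap('scene','s1'); cv2.imwrite('pics/s1c.png',cv2.resize(p[80:260,380:560,::-1],None,fx=3.3,fy=3.3))
```

```text
t 9.75 pos [343.4 336.3  55.4] [-179.63    0.29  -87.19] F [ 0.3 -0.6 -1.5] gap 21.8
  off [2.7 2.6 2.8] off_in_goal_frame [2.7 2.6 2.9] rot [-0.37  0.29  0.01]
315 50 [437.2 340.8  64.6]
315 150 [407.1 339.3  64.6]
315 230 [379.7 337.9  64.1]
315 290 [361.1 336.9  73.4]
315 370 [330.2 335.4  74.4]
315 420 [417.5 339.1 198.9]
```

View pics/s1c.png

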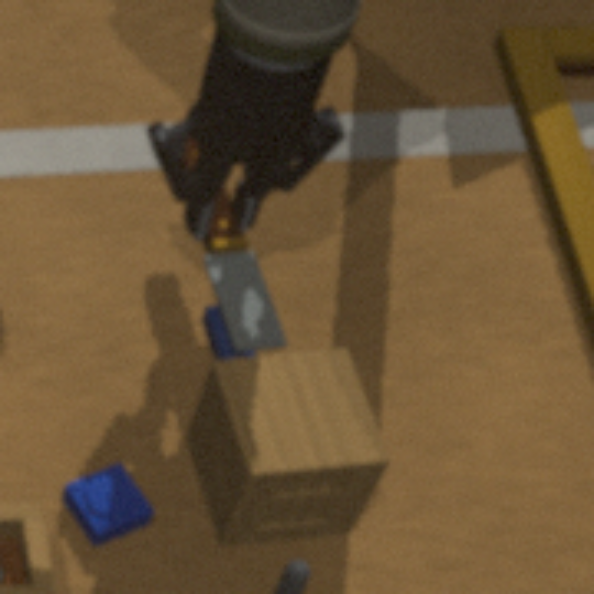

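Call:
jog_arm(offset=[[2.5, 0, 3], [0, 0, 0], [0, 0, 0]], delta_rot=[[-0.3, 0.3, 0], [0, 0, 0], [0, 0, 0]], jaw=[10, 10, 10])

```text
time: 10.15
tool_pos: [343.9, 334.0, 53.0]
tcp_rot: [-179.9, 0.0, -87.2]
ft_force: [0.2, -0.9, -1.3]
finger_gap: 22.1
```

Run:
```python
from h import *
plan(341,333.6,52.5,-87.2)
```

```text
t 10.15 pos [343.9 334.   53. ] [-1.799e+02  1.000e-02 -8.717e+01] F [ 0.2 -0.9 -1.3] gap 22.1
  off [0.2 3.  0.5] off_in_goal_frame [0.2 3.  0.5] rot [-0.1   0.01  0.03]
```

Call:
jog_arm(offset=[[0, -8, 0], [0, -8, 0], [0, -8, 0], [0, -6, 0], [0, -6, 0], [0, 0, 0]], delta_rot=[[0, 0, 0], [0, 0, 0], [0, 0, 0], [0, 0, 0], [0, 0, 0], [0, 0, 0]], jaw=[10, 10, 10, 10, 10, 10])

```text
time: 10.75
tool_pos: [384.2, 336.1, 53.6]
tcp_rot: [-179.8, 0.0, -87.2]
ft_force: [-0.2, 0.4, -1.1]
finger_gap: 22.1
```

Run:
```python
from h import *
x=monitor.sense()['tool_pos'][0]
plan(452,339,52.5,-87.2); print("line y",333.6+(x-341)*.0489)
p,d,M=snap('wrist','w7'); W=cloud('wrist',d,M)
for u,v in [(315,50),(315,150),(315,230),(315,290),(315,370)]: print(u,v,W[v,u].round(1))
```

```text
t 10.75 pos [384.2 336.1  53.6] [-1.7982e+02  4.0000e-02 -8.7190e+01] F [-0.2  0.4 -1.1] gap 22.1
  off [  0.4 -67.8   1.3] off_in_goal_frame [  0.4 -67.8   1.1] rot [-0.18  0.04  0.01]
line y 335.71480980151637
315 50 [478.  340.6  62.6]
315 150 [447.9 339.1  61.6]
315 230 [420.4 337.8  61.5]
315 290 [401.9 336.8  71.4]
315 370 [369.3 335.2  70.2]
```

View pics/w7.png

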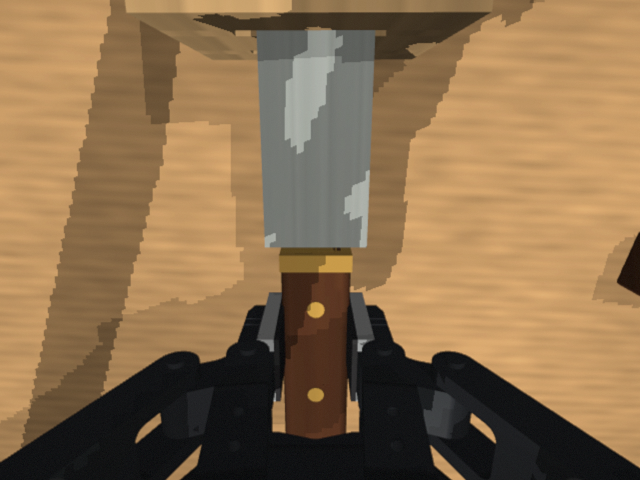

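The blade is in the slot mouth (blade 257 to 375, slot about 247 to 387 at row 33) with even margins on both sides.

Call:
jog_arm(offset=[[0, -8, 0.5], [0, -8, 0.3], [0, -8, 0], [0, -8, 0], [0, -8, 0], [0, -8, 0], [0, 0, 0]], delta_rot=[[0, 0, 0], [0, 0, 0], [0, 0, 0], [0, 0, 0], [0, 0, 0], [0, 0, 0], [0, 0, 0]], jaw=[10, 10, 10, 10, 10, 10, 10])

```text
time: 11.5
tool_pos: [435.9, 338.5, 52.5]
tcp_rot: [-179.8, 0.0, -87.2]
ft_force: [-1.1, 1.0, -2.1]
finger_gap: 22.1
```

Run:
```python
from h import *
x=monitor.sense()['tool_pos'][0]
plan(452,339,52.5,-87.2); print("line y",333.6+(x-341)*.0489)
p,d,M=snap('wrist','w8'); W=cloud('wrist',d,M)
for u,v in [(315,150),(315,230),(315,290),(315,370)]: print(u,v,W[v,u].round(1))
```

```text
t 11.5 pos [435.9 338.5  52.5] [-1.7985e+02  3.0000e-02 -8.7170e+01] F [-1.1  1.  -2.1] gap 22.1
  off [  0.3 -16.1   0. ] off_in_goal_frame [  0.3 -16.1  -0. ] rot [-0.15  0.03  0.03]
line y 338.2427982175945
315 150 [501.7 341.7  86.3]
315 230 [472.6 340.2  62.5]
315 290 [453.3 339.2  69.7]
315 370 [421.5 337.6  69.8]
```

View pics/w8.png

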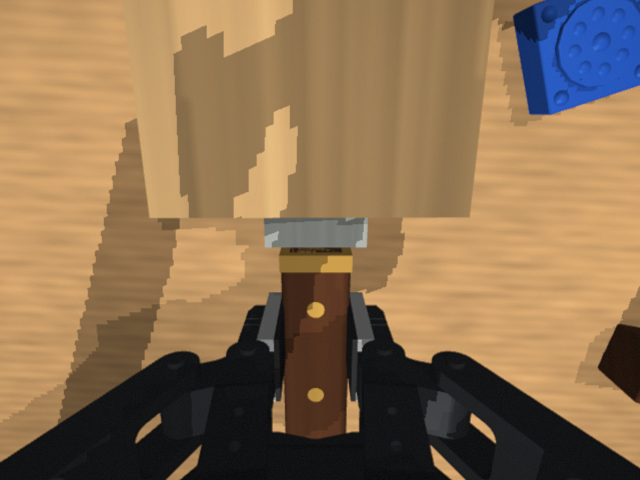

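Call:
jog_arm(offset=[[0, -6, 0], [0, -5, 0], [0, -2, 0], [0, -1, 0]], delta_rot=[[0, 0, 0], [0, 0, 0], [0, 0, 0], [0, 0, 0]], jaw=[10, 10, 10, 10])

```text
time: 11.95
tool_pos: [449.7, 339.1, 52.1]
tcp_rot: [-179.9, -0.0, -87.1]
ft_force: [-0.1, 0.8, -1.0]
finger_gap: 22.2
```

Call:
jog_arm(offset=[[0, -1.5, 0], [0, -1.5, 0]], delta_rot=[[0, 0, 0], [0, 0, 0]], jaw=[10, 10])

```text
time: 12.15
tool_pos: [452.7, 339.3, 52.0]
tcp_rot: [-179.9, -0.0, -87.1]
ft_force: [-0.0, -0.0, -1.0]
finger_gap: 21.9
```

Call:
jog_arm(offset=[[0, -1.5, 0], [0, -1, 0]], delta_rot=[[0, 0, 0], [0, 0, 0]], jaw=[10, 10])

```text
time: 12.35
tool_pos: [452.9, 339.3, 51.4]
tcp_rot: [179.8, -0.1, -87.1]
ft_force: [-4.2, -0.4, -0.3]
finger_gap: 21.8
```

Run:
```python
from h import *
plan(452,339,52.5,-87.2)
p,d,M=snap('wrist','w9'); W=cloud('wrist',d,M)
for v in range(200,300,6): print(v,W[v,315].round(1),p[v,315])
cv2.imwrite('pics/w9c.png',cv2.resize(p[180:320,220:420,::-1],None,fx=4,fy=4))
```

```text
t 12.35 pos [452.9 339.3  51.4] [ 1.7977e+02 -6.0000e-02 -8.7120e+01] F [-4.2 -0.4 -0.3] gap 21.8
  off [ 0.2  0.9 -1.1] off_in_goal_frame [ 0.2  0.9 -1.1] rot [ 0.23 -0.06  0.08]
200 [505.5 341.8  85.9] [160 127  87]
206 [503.7 341.8  85.8] [159 129  87]
212 [502.5 341.7  87.5] [159 128  87]
218 [500.5 341.6  86.3] [160 129  88]
224 [499.1 341.5  87.7] [161 129  89]
230 [496.9 341.4  85.9] [160 129  88]
236 [495.1 341.3  85.9] [160 128  87]
242 [493.9 341.3  87.5] [159 128  86]
248 [491.6 341.1  86. ] [158 127  86]
254 [489.8 341.   86. ] [159 128  86]
260 [488.1 341.   86.4] [159 128  86]
266 [486.  340.8  85.8] [159 128  87]
272 [484.3 340.8  86.2] [160 128  87]
278 [474.8 340.3  68.4] [95 59 38]
284 [473.  340.2  69.4] [96 59 36]
290 [470.6 340.1  69. ] [96 59 36]
296 [468.  339.9  68.3] [96 60 38]
```

View pics/w9c.png

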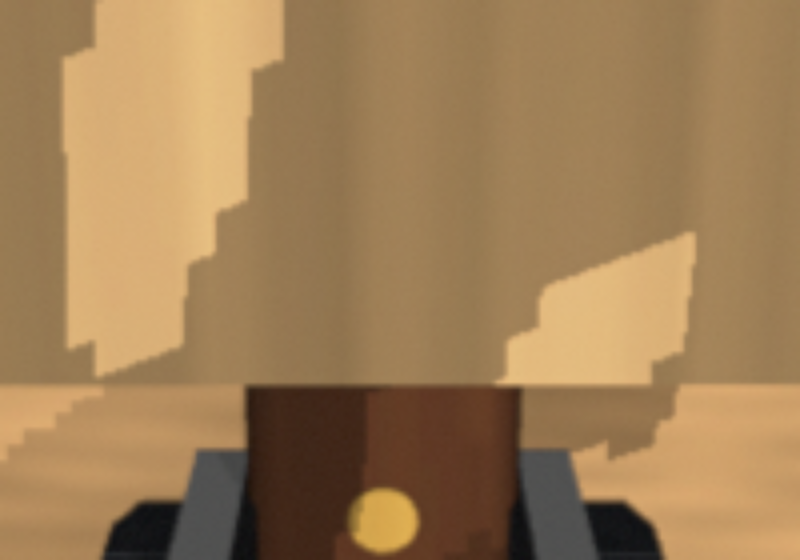

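Call:
jog_arm(offset=[[0, -1.5, 1], [0, -1.5, 0.5], [0, -1, 0], [0, 0, 0], [0, 0, 0], [0, 0, 0], [0, 0, 0], [0, 0, 0]], delta_rot=[[0, 0, 0], [0, 0, 0], [0, 0, 0], [0, 0, 0], [0, 0, 0], [0, 0, 0], [0, 0, 0], [0, 0, 0]], jaw=[10, 10, 10, 24, 30, 36, 45, 55])

```text
time: 13.2
tool_pos: [454.2, 339.9, 51.2]
tcp_rot: [179.5, -0.1, -87.0]
ft_force: [-0.1, -0.1, 0.5]
finger_gap: 47.1
```

Run:
```python
from h import *
plan(452,339,150,-87.2)
p,d,M=snap('wrist','w10'); W=cloud('wrist',d,M)
for v in (272,284,300,350,400): print(v,W[v,315].round(1))
cv2.imwrite('pics/w10c.png',cv2.resize(p[180:440,150:480,::-1],None,fx=2.2,fy=2.2))
```

```text
t 13.2 pos [454.2 339.9  51.2] [ 1.795e+02 -8.000e-02 -8.705e+01] F [-0.1 -0.1  0.5] gap 47.1
  off [  1.    3.2 -98.8] off_in_goal_frame [  0.8   2.3 -98.8] rot [ 0.5  -0.08  0.15]
272 [486.5 341.5  87.5]
284 [473.6 340.8  67.1]
300 [467.2 340.5  66.6]
350 [445.5 339.3  64.2]
400 [421.4 338.1  62.2]
```

View pics/w10c.png

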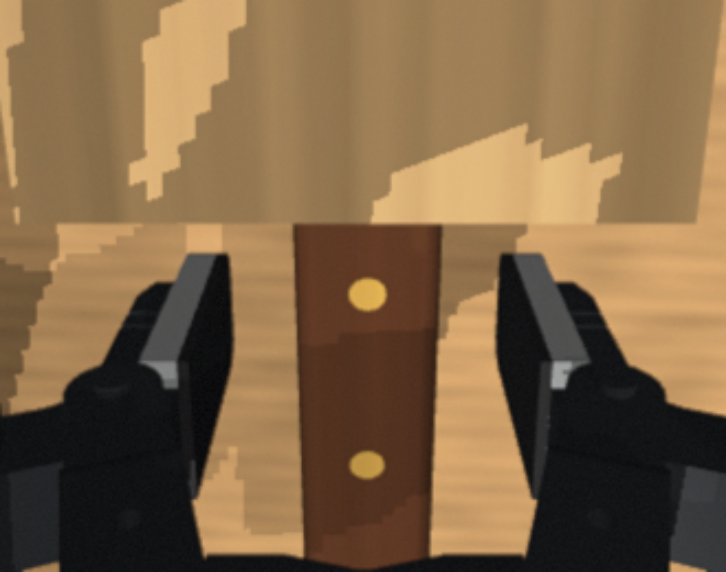

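The handle droops about 5° within the slot's play, as expected, with its front end at the block's face. I retreat upward and look from the other cameras.

Call:
jog_arm(offset=[[0, 0, -15], [0, 0, -25], [0, 0, -30], [0, 0, -30], [0, 0, -30], [40, 0, 0], [45, 0, 0], [45, 0, 0], [0, 0, 0]], delta_rot=[[0, 0, 0], [0, 0, 0], [0, 0, 0], [0, 0, 0], [0, 0, 0], [0, 0, 3], [0, 0, 0], [0, 0, 0], [0, 0, 0]], jaw=[55, 55, 55, 55, 55, 55, 55, 55, 55])

```text
time: 14.15
tool_pos: [458.8, 207.6, 197.3]
tcp_rot: [180.0, 0.0, -90.0]
ft_force: [0.4, 0.2, -0.8]
finger_gap: 46.8
```

Run:
```python
from h import *
plan(533.3,55.8,80,-90)
p,d,M=snap('top','t2'); W=cloud('top',d,M)
a=p[235:370,95:180,::-1]; cv2.imwrite('pics/t2c.png',cv2.resize(a,None,fx=4,fy=4))
hsv=cv2.cvtColor(p,cv2.COLOR_RGB2HSV).astype(int)
roi=np.zeros(p.shape[:2],bool); roi[300:370,115:165]=1
m=roi&(W[...,2]>45)&(W[...,2]<72); P=W[m]; print(len(P),cv2.minAreaRect(P[:,:2].astype(np.float32)),P[:,2].min(),P[:,2].max())
p,d,M=snap('scene','s2'); cv2.imwrite('pics/s2c.png',cv2.resize(p[150:260,400:520,::-1],None,fx=5,fy=5))
```

```text
t 14.15 pos [458.8 207.6 197.3] [ 1.7999e+02  1.0000e-02 -8.9960e+01] F [ 0.4  0.2 -0.8] gap 46.8
  off [151.8 -74.4 117.3] off_in_goal_frame [151.8 -74.5 117.3] rot [0.01 0.01 0.04]
628 ((413.92449951171875, 336.6071472167969), (80.20828247070312, 26.040769577026367), 3.406414747238159) 45.816045414751905 70.62911383857644
```

View pics/t2c.png

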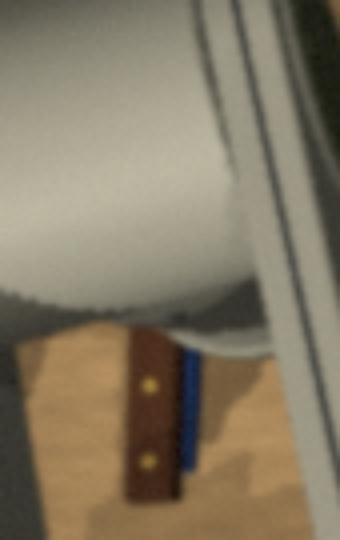

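View pics/s2c.png

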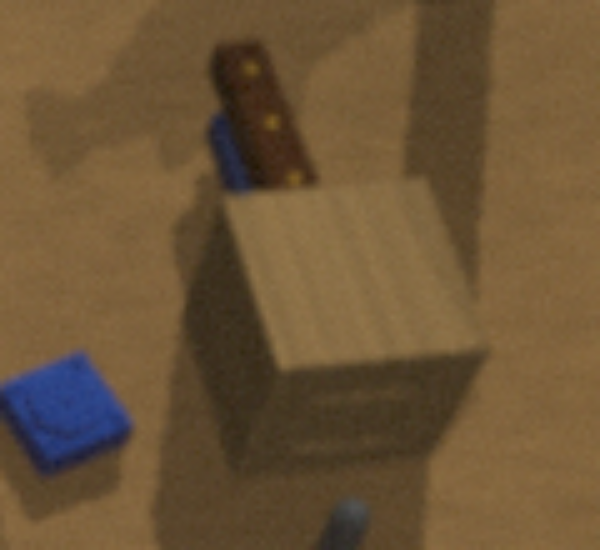

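The scraper stays put: handle from about x=374 to 483, with its front at the block face (482). Next is knob 2.

Call:
jog_arm(offset=[[35, -17, 10], [40, -20, 15], [40, -20, 15], [30, -14, 10], [5, -3, 2], [0, 0, 0]], delta_rot=[[0, 0, 0], [0, 0, 0], [0, 0, 0], [0, 0, 0], [0, 0, 0], [0, 0, 0]], jaw=[45, 45, 45, 45, 45, 45])

```text
time: 14.85
tool_pos: [538.4, 65.4, 147.4]
tcp_rot: [-179.6, 0.5, -89.3]
ft_force: [0.3, 0.6, 0.4]
finger_gap: 38.4
```

Run:
```python
from h import *
plan(533.3,55.8,80,-90)
p,d,M=snap('wrist','w11');W=cloud('wrist',d,M)
hsv=cv2.cvtColor(p,cv2.COLOR_RGB2HSV).astype(int)
red=((hsv[...,0]<6)|(hsv[...,0]>174))&(hsv[...,1]>170)&(hsv[...,2]>60)
m=red&(W[...,2]>43)&(W[...,2]<49); n,l,st,c=cv2.connectedComponentsWithStats(m.astype(np.uint8))
for i in range(1,n):
    if st[i,4]>20: P=W[l==i]; print("knob",c[i].round(),st[i,4],P.mean(0).round(1),(P.max(0)+P.min(0)).round(1)/2)
```

```text
t 14.85 pos [538.4  65.4 147.4] [-179.65    0.45  -89.32] F [0.3 0.6 0.4] gap 38.4
  off [10.1  5.6 67.3] off_in_goal_frame [ 9.6  5.1 67.4] rot [-0.35  0.46  0.67]
knob [214. 243.] 558 [533.8 130.8  46.1] [533.55 131.1   45.8 ]
knob [331. 245.] 553 [533.7  55.7  46.1] [533.3   55.7   45.85]
knob [448. 247.] 556 [533.5 -19.6  46.2] [533.2  -20.2   45.95]
knob [566. 249.] 598 [533.3 -95.2  46.1] [533.05 -96.    45.65]
```

View pics/w11.png

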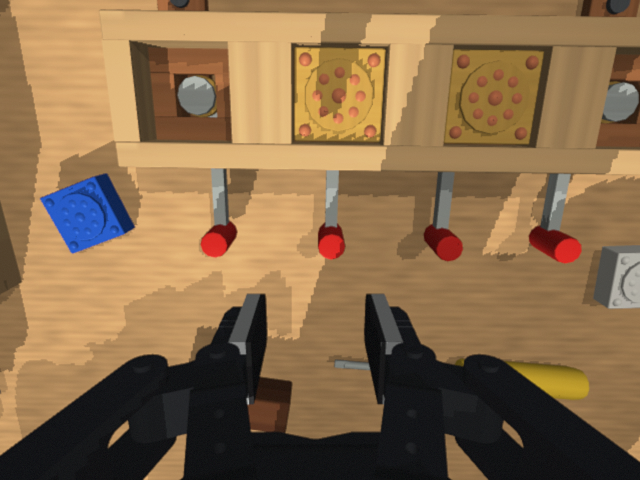

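The enlarged wrist view confirms it: gilded blocks in nest 2 (340,92) and nest 3 (495,97). Nests 1 and 4 are empty, with rod heads at (197,95) and (620,102). The blue (87,213) and white (625,275) look-alikes lie on the bench and are not wanted. All four knob tops are at 46 mm, so all rods are home.

Call:
jog_arm(offset=[[10, 5, 20], [3, 2, 25], [0, 0, 25], [0, 0, 10], [0, 0, 0]], delta_rot=[[-0.3, 0.4, 0.6], [0, 0, 0], [0, 0, 0], [0, 0, 0], [0, 0, 0]], jaw=[45, 45, 45, 45, 45])

```text
time: 15.4
tool_pos: [533.1, 61.8, 70.2]
tcp_rot: [-179.6, 0.2, -89.4]
ft_force: [-0.2, 0.2, 1.0]
finger_gap: 38.3
```

```bash
python3 -c "
from h import *
plan(533.4,55.7,22,-90)"
```

```text
t 15.4 pos [533.1  61.8  70.2] [-179.57    0.18  -89.4 ] F [-0.2  0.2  1. ] gap 38.3
  off [ 6.2  0.1 48.2] off_in_goal_frame [ 6.1 -0.3 48.2] rot [-0.43  0.18  0.6 ]
```

Call:
jog_arm(offset=[[6, 0, 5], [3, 0, 10], [0, 0, 15], [0, 0, 12], [0, 0, 6], [0, 0, 0]], delta_rot=[[-0.4, 0.2, 0.6], [0, 0, 0], [0, 0, 0], [0, 0, 0], [0, 0, 0], [0, 0, 0]], jaw=[45, 45, 45, 45, 45, 45])

```text
time: 16.0
tool_pos: [535.8, 53.6, 22.0]
tcp_rot: [-179.7, -0.0, -89.9]
ft_force: [0.1, 0.1, -0.0]
finger_gap: 38.4
```

```bash
python3 -c "
from h import *
plan(533.4,55.7,22,-90)"
```

```text
t 16.0 pos [535.8  53.6  22. ] [-1.7971e+02 -1.0000e-02 -8.9950e+01] F [ 0.1  0.1 -0. ] gap 38.4
  off [-2.1  2.4 -0. ] off_in_goal_frame [-2.1  2.4 -0. ] rot [-0.29 -0.01  0.05]
```

Call:
jog_arm(offset=[[-2, 2, 0], [0, 0, 0], [0, 0, 0], [0, 0, 0], [0, 0, 0], [0, 0, 0]], delta_rot=[[-0.3, 0, 0], [0, 0, 0], [0, 0, 0], [0, 0, 0], [0, 0, 0], [0, 0, 0]], jaw=[20, 5, 5, 5, 5, 5])

```text
time: 16.6
tool_pos: [533.1, 55.9, 21.9]
tcp_rot: [179.9, -0.0, -90.0]
ft_force: [-0.1, -0.6, -3.0]
finger_gap: 15.6
```

```bash
python3 -c "
from h import *
plan(533.4,55.7,43,-90)"
```

```text
t 16.6 pos [533.1  55.9  21.9] [179.9   -0.   -89.96] F [-0.1 -0.6 -3. ] gap 15.6
  off [  0.2  -0.2 -21.1] off_in_goal_frame [  0.2  -0.3 -21.1] rot [ 0.1  -0.    0.04]
```

Call:
jog_arm(offset=[[0, 0, -5], [0, 0, -5], [0, 0, -5], [0, 0, -3], [0, 0, 0]], delta_rot=[[0, 0, 0], [0, 0, 0], [0, 0, 0], [0, 0, 0], [0, 0, 0]], jaw=[5, 5, 5, 5, 5])

```text
time: 17.1
tool_pos: [533.2, 55.9, 41.0]
tcp_rot: [179.9, 0.0, -90.0]
ft_force: [0.9, 0.7, -6.6]
finger_gap: 15.4
```

```bash
python3 -c "
from h import *
plan(533.4,55.7,42,-90)
p,d,M=snap('wrist','w12');W=cloud('wrist',d,M)
for u,v in [(315,300),(315,290),(315,310),(315,100),(315,60)]: print(u,v,W[v,u].round(1),p[v,u])"
```

```text
t 17.1 pos [533.2  55.9  41. ] [179.91   0.   -89.96] F [ 0.9  0.7 -6.6] gap 15.4
  off [ 0.2 -0.2 -1. ] off_in_goal_frame [ 0.2 -0.2 -1. ] rot [0.09 0.   0.04]
315 300 [541.7  55.7  47.5] [101  20  16]
315 290 [544.6  55.7  44.9] [134 137 130]
315 310 [542.   55.7  56.2] [102  19  17]
315 100 [610.9  55.8 103.6] [150  89  60]
315 60 [618.   55.8 102.4] [164 128  61]
```

View pics/w12.png

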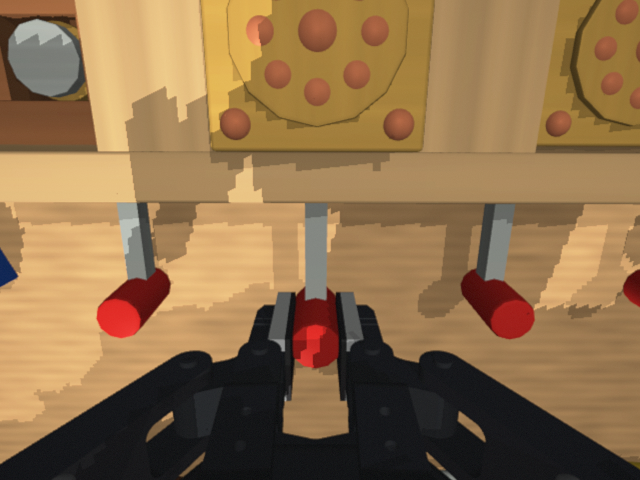

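Block 2 is rising at (317,75). I lift the last millimetre, then release.

Call:
jog_arm(offset=[[0, 0, -1.5], [0, 0, -1], [0, 0, 0], [0, 0, 0], [0, 0, 0], [0, 0, 0]], delta_rot=[[0, 0, 0], [0, 0, 0], [0, 0, 0], [0, 0, 0], [0, 0, 0], [0, 0, 0]], jaw=[5, 5, 5, 30, 45, 45])

```text
time: 17.75
tool_pos: [533.9, 55.8, 43.3]
tcp_rot: [-180.0, -0.0, -90.0]
ft_force: [-0.9, 0.3, 0.4]
finger_gap: 38.5
```

Call:
jog_arm(offset=[[0, 0, -15], [0, 0, -20], [20, 0, -5], [35, 0, 0], [15, 0, 0], [0, 0, 0]], delta_rot=[[0, 0, 0], [0, 0, 0], [0, 0, 0], [0, 0, 0], [0, 0, 0], [0, 0, 0]], jaw=[45, 45, 45, 45, 45, 45])

```text
time: 18.35
tool_pos: [536.8, -15.6, 93.2]
tcp_rot: [-179.6, -0.0, -89.8]
ft_force: [0.5, 0.3, 0.1]
finger_gap: 38.4
```

```bash
cat >> h.py <<'E'
def knobs(name):
    p,d,M=snap('wrist',name);W=cloud('wrist',d,M)
    hsv=cv2.cvtColor(p,cv2.COLOR_RGB2HSV).astype(int)
    red=((hsv[...,0]<6)|(hsv[...,0]>174))&(hsv[...,1]>170)&(hsv[...,2]>60)
    n,l,st,c=cv2.connectedComponentsWithStats(red.astype(np.uint8))
    for i in range(1,n):
        if st[i,4]>60:
            P=W[l==i]; zt=np.percentile(P[:,2],95); Q=P[P[:,2]>zt-3]; print("knob",c[i].round(),st[i,4],"ztop",zt.round(1),((Q.max(0)+Q.min(0))/2).round(1))
    return p,d,M,W
E
python3 -c "
from h import *
plan(533.3,-20,22,-90)
p,d,M,W=knobs('w13')"
```

```text
t 18.35 pos [536.8 -15.6  93.2] [-1.7958e+02 -4.0000e-02 -8.9850e+01] F [0.5 0.3 0.1] gap 38.4
  off [ 4.4  4.1 71.2] off_in_goal_frame [ 4.4  3.5 71.2] rot [-0.42 -0.03  0.15]
knob [ 45. 266.] 1970 ztop 47.1 [567.4  62.2 140.4]
knob [323. 269.] 1214 ztop 47.3 [567.7 -20.4 140.6]
knob [463. 269.] 1519 ztop 47.2 [567.6 -60.1 140.5]
knob [171. 283.] 1805 ztop 67.2 [567.7  24.2 150.5]
```

View pics/w13.png

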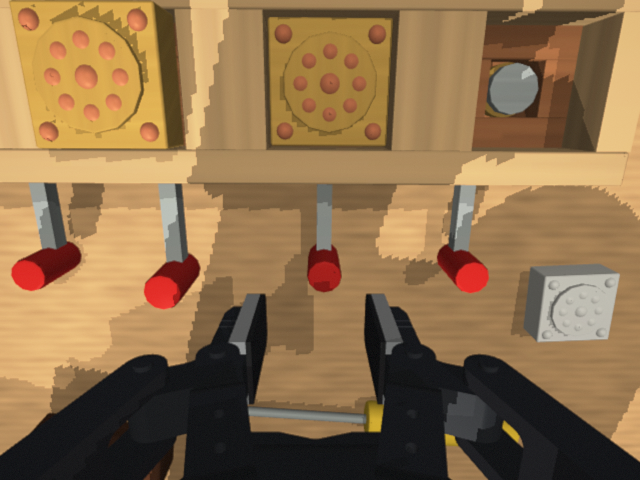

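Rod 2's knob top is about 20 mm above the others, so it is fully up, and block 2 stands proud at (90,75). Next is knob 3 at (323,269).

Call:
jog_arm(offset=[[4, 3.5, 5], [2, 1, 15], [0, 0, 20], [0, 0, 15], [0, 0, 8], [0, 0, 1]], delta_rot=[[-0.4, 0, 0.1], [0, 0, 0], [0, 0, 0], [0, 0, 0], [0, 0, 0], [0, 0, 0]], jaw=[45, 45, 45, 45, 45, 45])

```text
time: 19.0
tool_pos: [529.8, -16.7, 22.5]
tcp_rot: [179.8, 0.1, -89.7]
ft_force: [0.3, 0.4, 0.8]
finger_gap: 38.7
```

```bash
python3 -c "
from h import *
plan(533.3,-20,22,-90)"
```

```text
t 19.0 pos [529.8 -16.7  22.5] [ 1.7978e+02  1.0000e-01 -8.9750e+01] F [0.3 0.4 0.8] gap 38.7
  off [ 3.3 -3.5  0.5] off_in_goal_frame [ 3.3 -3.5  0.5] rot [0.22 0.1  0.25]
```

Call:
jog_arm(offset=[[3, -3.5, 0], [0.5, 0, 0], [0, 0, 0], [0, 0, 0], [0, 0, 0], [0, 0, 0], [0, 0, 0]], delta_rot=[[0.2, 0.1, 0.2], [0, 0, 0], [0, 0, 0], [0, 0, 0], [0, 0, 0], [0, 0, 0], [0, 0, 0]], jaw=[45, 20, 5, 5, 5, 5, 5])

```text
time: 19.7
tool_pos: [533.1, -20.1, 22.4]
tcp_rot: [179.9, -0.0, -89.9]
ft_force: [0.9, -0.1, -4.3]
finger_gap: 15.3
```

Call:
jog_arm(offset=[[0, 0, -5], [0, 0, -5], [0, 0, -5], [0, 0, -3], [0, 0, -1.5], [0, 0, -1], [0, 0, 0]], delta_rot=[[0, 0, 0], [0, 0, 0], [0, 0, 0], [0, 0, 0], [0, 0, 0], [0, 0, 0], [0, 0, 0]], jaw=[5, 5, 5, 5, 5, 5, 5])

```text
time: 20.4
tool_pos: [533.1, -20.1, 42.4]
tcp_rot: [180.0, -0.0, -89.9]
ft_force: [1.2, -0.6, -2.5]
finger_gap: 15.3
```

Call:
jog_arm(offset=[[0, 0, 0], [0, 0, 0], [0, 0, 0], [0, 0, -20], [0, 0, -40], [0, 0, -40], [0, 0, -15], [0, 0, 0]], delta_rot=[[0, 0, 0], [0, 0, 0], [0, 0, 0], [0, 0, 0], [0, 0, 0], [0, 0, 0], [0, 0, 0], [0, 0, 0]], jaw=[25, 45, 45, 45, 45, 45, 66, 66])

```text
time: 21.2
tool_pos: [533.7, -19.8, 165.3]
tcp_rot: [-179.9, -0.0, -89.9]
ft_force: [0.0, -0.2, -0.3]
finger_gap: 56.1
```

Run:
```python
from h import *
plan(622.9,-20.6,140,-90)
p,d,M,W=knobs('w14')
m=(W[...,2]>98)&(W[...,2]<107); n,l,st,c=cv2.connectedComponentsWithStats(m.astype(np.uint8))
for i in range(1,n):
    if st[i,4]>500: P=W[l==i]; print("blk",c[i].round(),st[i,4],cv2.minAreaRect(P[:,:2].astype(np.float32)),np.percentile(P[:,2],[5,50,95]).round(1))
```

```text
t 21.2 pos [533.7 -19.8 165.3] [-1.7988e+02 -1.0000e-02 -8.9930e+01] F [ 0.  -0.2 -0.3] gap 56.1
  off [  0.9 -89.1  25.5] off_in_goal_frame [  0.8 -89.2  25.3] rot [-0.12 -0.01  0.07]
knob [103. 226.] 975 ztop 47.2 [566.6  60.1 176.4]
knob [422. 228.] 758 ztop 47.3 [566.3 -62.3 176.4]
knob [201. 235.] 868 ztop 67.3 [566.6  22.  186.4]
knob [316. 236.] 734 ztop 67.4 [566.6 -20.6 186.5]
blk [161.  82.] 8728 ((622.9699096679688, 55.1097412109375), (43.54665756225586, 44.45075607299805), 0.11830199509859085) [ 99.9 102.2 104.9]
blk [317.  83.] 8636 ((622.8947143554688, -20.689102172851562), (44.064388275146484, 44.1786994934082), 0.14491558074951172) [100.  102.2 104.9]
```

View pics/w14.png

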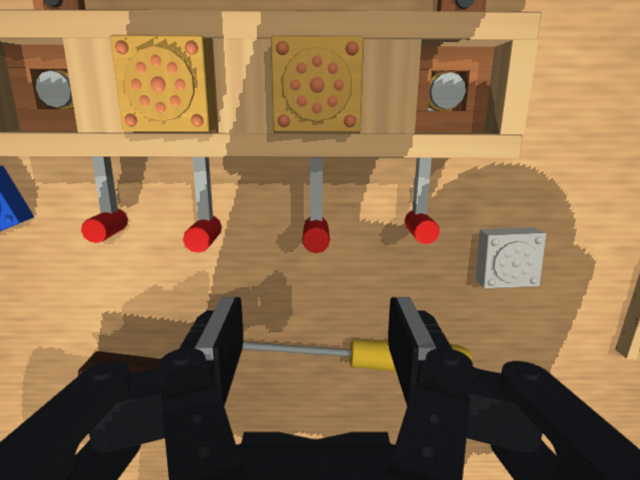

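Rods 2 and 3 are both up and the blocks stand at (623,55) and (623,-21). I take block 3 first.

Call:
jog_arm(offset=[[0, -30, 0], [0, -40, 10], [0, -15, 12], [0, -3, 10], [0, 0, 5], [0, 0, 0]], delta_rot=[[0, 0, 0], [0, 0, 0], [0, 0, 0], [0, 0, 0], [0, 0, 0], [0, 0, 0]], jaw=[64, 64, 64, 64, 64, 64])

```text
time: 21.85
tool_pos: [618.4, -19.0, 116.8]
tcp_rot: [179.4, 0.1, -89.9]
ft_force: [-0.3, -1.0, 0.1]
finger_gap: 54.7
```

```bash
python3 -c "
from h import *
plan(622.9,-20.7,87,-89.9)"
```

```text
t 21.85 pos [618.4 -19.  116.8] [ 1.7943e+02  7.0000e-02 -8.9930e+01] F [-0.3 -1.   0.1] gap 54.7
  off [ 1.7 -4.8 29.8] off_in_goal_frame [ 1.7 -4.5 29.8] rot [ 0.57  0.07 -0.03]
```

Call:
jog_arm(offset=[[1.5, -4.5, 0], [0.5, -1, 3], [0, 0, 0]], delta_rot=[[0.5, 0, 0], [0, 0, 0], [0, 0, 0]], jaw=[64, 64, 64])

```text
time: 22.15
tool_pos: [622.7, -21.2, 114.0]
tcp_rot: [179.9, 0.1, -89.9]
ft_force: [-0.6, 0.5, -0.1]
finger_gap: 54.8
```

```bash
python3 -c "
from h import *
plan(622.9,-20.7,87,-89.9)"
```

```text
t 22.15 pos [622.7 -21.2 114. ] [ 1.7995e+02  7.0000e-02 -8.9940e+01] F [-0.6  0.5 -0.1] gap 54.8
  off [-0.4 -0.2 27. ] off_in_goal_frame [-0.5 -0.2 27. ] rot [ 0.05  0.07 -0.04]
```

Call:
jog_arm(offset=[[-0.5, 0, 8], [0, 0, 8], [0, 0, 7], [0, 0, 3], [0, 0, 0.5]], delta_rot=[[0, 0, 0], [0, 0, 0], [0, 0, 0], [0, 0, 0], [0, 0, 0]], jaw=[64, 64, 64, 64, 64])

```text
time: 22.65
tool_pos: [622.9, -20.7, 86.4]
tcp_rot: [-179.9, 0.1, -89.9]
ft_force: [-0.2, 0.0, 0.5]
finger_gap: 54.5
```

```bash
python3 -c "
from h import *
plan(622.9,-20.7,87,-89.9)"
```

```text
t 22.65 pos [622.9 -20.7  86.4] [-1.7994e+02  5.0000e-02 -8.9950e+01] F [-0.2  0.   0.5] gap 54.5
  off [-0.   0.  -0.6] off_in_goal_frame [-0.   0.  -0.6] rot [-0.06  0.05 -0.05]
```

Call:
jog_arm(offset=[[0, 0, 0], [0, 0, 0], [0, 0, 0], [0, 0, 0], [0, 0, 0]], delta_rot=[[0, 0, 0], [0, 0, 0], [0, 0, 0], [0, 0, 0], [0, 0, 0]], jaw=[50, 40, 38, 38, 38], newtons=60)

```text
time: 23.15
tool_pos: [623.1, -20.6, 86.6]
tcp_rot: [-179.9, 0.1, -89.9]
ft_force: [0.2, 0.2, -0.1]
finger_gap: 42.2
```

Call:
jog_arm(offset=[[0, 0, -5], [0, 0, -15], [0, 0, -20], [0, 0, -20], [0, 0, 0]], delta_rot=[[0, 0, 0], [0, 0, 0], [0, 0, 0], [0, 0, 0], [0, 0, 0]], jaw=[38, 38, 38, 38, 38])

```text
time: 23.65
tool_pos: [623.3, -20.8, 152.2]
tcp_rot: [-179.9, 0.0, -89.9]
ft_force: [0.3, -0.6, 0.4]
finger_gap: 42.5
```

Run:
```python
from h import *
p,d,M=snap('wrist','w15');W=cloud('wrist',d,M)
print(W[330,315],W[300,315])
p,d,M=snap('top','t3');W=cloud('top',d,M)
hsv=cv2.cvtColor(p,cv2.COLOR_RGB2HSV).astype(int)
roi=np.zeros(p.shape[:2],bool); roi[200:400,420:580]=1
m=roi&(hsv[...,0]>100)&(hsv[...,0]<125)&(hsv[...,1]>110)
n,l,st,c=cv2.connectedComponentsWithStats(m.astype(np.uint8)); i=1+np.argmax(st[1:,4])
ys,xs=np.nonzero(l==i); P=np.array([ray("top",u,v,6,M)[:2] for u,v in zip(xs,ys)],np.float32); print("tray",cv2.minAreaRect(P),st[i,4])
P=W[l==i]; P=P[(P[:,2]>2)&(P[:,2]<10)]; print(cv2.minAreaRect(P[:,:2].astype(np.float32)))
plan(526,-350,120,-90)
```

```text
[626.26458075 -20.94355882 171.06670681] [637.28069997 -20.92126904 170.03220311]
tray ((525.9419555664062, -355.5738220214844), (104.73933410644531, 210.61424255371094), 86.38385009765625) 5514
((526.136474609375, -355.68963623046875), (105.91910552978516, 211.32302856445312), 86.17671966552734)
 t 23.75 pos [621.7 -20.6 148.6] [ 1.7988e+02  8.0000e-02 -8.9940e+01] F [ 0.2 -0.5 -2.1] gap 42.5
  off [329.4  96.   28.4] off_in_goal_frame [329.4  95.7  28.6] rot [0.12 0.08 0.06]
```

View pics/w15.png

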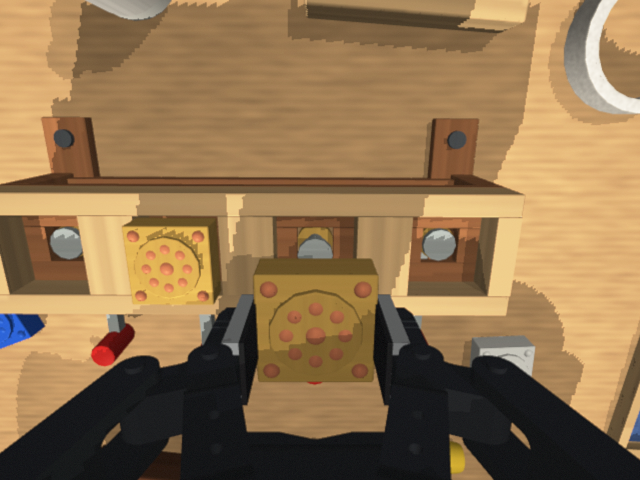

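View pics/t3.png

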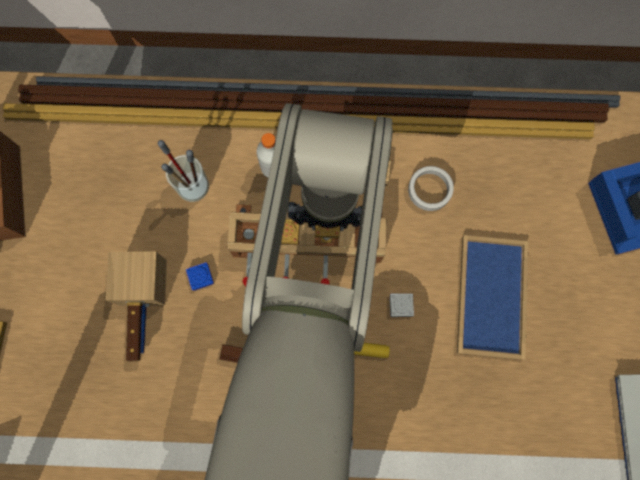

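Block 3 is firmly held at (315,320), and the tray still sits at (492,296) in the top view. I move over the far half of the tray.

Call:
jog_arm(offset=[[20, 3, 0], [40, 5, 0], [45, 6, 0], [45, 6, 0], [45, 6, 0], [45, 6, 0], [45, 6, 0], [30, 4, 10], [8, 2, 10], [0, 0, 0]], delta_rot=[[0, 0, 0], [0, 0, 0], [0, 0, 1], [0, 0, 1], [0, 0, 1], [0, 0, 0.5], [0, 0, 0], [0, 0, 0], [0, 0, 0], [0, 0, 0]], jaw=[38, 38, 38, 38, 38, 38, 38, 38, 38, 38])

```text
time: 24.75
tool_pos: [559.4, -349.1, 112.7]
tcp_rot: [179.0, 0.5, -93.4]
ft_force: [-0.2, 0.1, -1.2]
finger_gap: 42.3
```

Run:
```python
from h import *
plan(578,-357,60,-93.6)
p,d,M=snap('wrist','w16');W=cloud('wrist',d,M)
m=(W[...,2]>11)&(W[...,2]<17);n,l,st,c=cv2.connectedComponentsWithStats(m.astype(np.uint8))
for i in range(1,n):
    if st[i,4]>300: print(c[i],st[i,4],cv2.minAreaRect(W[l==i][:,:2].astype(np.float32)))
```

```text
t 24.75 pos [ 559.4 -349.1  112.7] [178.96   0.51 -93.38] F [-0.2  0.1 -1.2] gap 42.3
  off [  7.2 -20.   52.3] off_in_goal_frame [  6.7 -19.1  52.7] rot [1.04 0.51 0.23]
[335.6796148  168.16738801] 9242 ((566.0941162109375, -358.549072265625), (130.70591735839844, 155.40847778320312), 86.39128875732422)
[ 81.81362007 315.54659498] 558 ((512.15966796875, -184.5283966064453), (61.0706901550293, 31.539491653442383), 47.475406646728516)
[311.60942761 421.14758698] 1782 ((413.83148193359375, -338.3971252441406), (106.46228790283203, 28.76177978515625), 75.42943572998047)
```

View pics/w16.png

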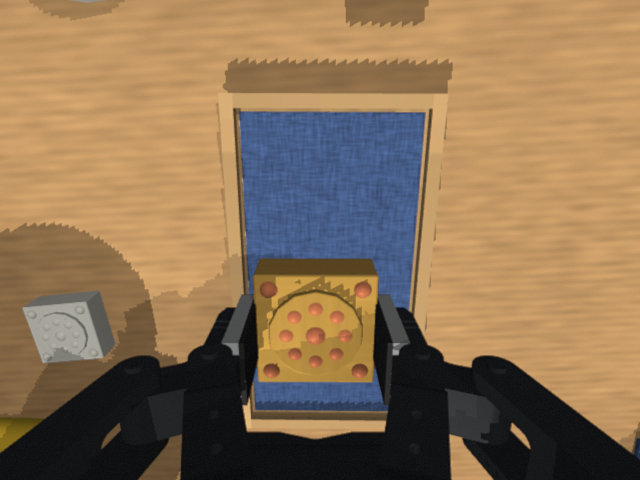

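The tray lies square under the gripper, with its far rim at row 100 and cloth from 245 to 425. I centre the block on the far half and lower it.

Call:
jog_arm(offset=[[9, -16, 8], [2, -4, 20], [0, 0, 20], [0, 0, 10], [0, 0, 0]], delta_rot=[[1, 0.5, 0.2], [0, 0, 0], [0, 0, 0], [0, 0, 0], [0, 0, 0]], jaw=[38, 38, 38, 38, 38])

```text
time: 25.3
tool_pos: [581.4, -352.7, 50.9]
tcp_rot: [179.9, 0.2, -93.1]
ft_force: [-1.1, -0.6, -0.5]
finger_gap: 42.3
```

```bash
python3 -c "
from h import *
plan(577.7,-359.3,10.5,-93.6)"
```

```text
t 25.3 pos [ 581.4 -352.7   50.9] [179.87   0.19 -93.12] F [-1.1 -0.6 -0.5] gap 42.3
  off [ 6.9  3.2 40.4] off_in_goal_frame [ 6.8  3.2 40.4] rot [0.13 0.19 0.48]
```

Call:
jog_arm(offset=[[7, 3, 5], [2, 0, 10], [0, 0, 10], [0, 0, 8], [0, 0, 3], [0, 0, 0]], delta_rot=[[0.1, 0.2, 0.5], [0, 0, 0], [0, 0, 0], [0, 0, 0], [0, 0, 0], [0, 0, 0]], jaw=[38, 38, 38, 38, 38, 38])

```text
time: 25.9
tool_pos: [578.3, -361.6, 13.4]
tcp_rot: [-180.0, -0.1, -93.6]
ft_force: [0.1, 0.2, -0.8]
finger_gap: 42.4
```

```bash
python3 -c "
from h import *
plan(577.7,-359.3,10.5,-93.6)"
```

```text
t 25.9 pos [ 578.3 -361.6   13.4] [-1.7996e+02 -7.0000e-02 -9.3610e+01] F [ 0.1  0.2 -0.8] gap 42.4
  off [-2.3  0.7  2.9] off_in_goal_frame [-2.3  0.7  2.9] rot [-0.04 -0.07 -0.01]
```

Call:
jog_arm(offset=[[-2, 0, 2], [0, 0, 1], [0, 0, 0.5], [0, 0, 0], [0, 0, 0], [0, 0, 0]], delta_rot=[[0, 0, 0], [0, 0, 0], [0, 0, 0], [0, 0, 0], [0, 0, 0], [0, 0, 0]], jaw=[38, 38, 38, 52, 62, 62])

```text
time: 26.5
tool_pos: [579.5, -360.1, 11.4]
tcp_rot: [-179.8, -0.1, -93.6]
ft_force: [-0.0, 0.3, 0.8]
finger_gap: 53.0
```

Call:
jog_arm(offset=[[0, 0, -10], [0, 0, -30], [0, 0, -40], [0, 0, -40], [0, 0, 0]], delta_rot=[[0, 0, 0], [0, 0, 0], [0, 0, 0], [0, 0, 0], [0, 0, 0]], jaw=[62, 62, 62, 62, 62])

```text
time: 27.0
tool_pos: [578.4, -359.3, 137.1]
tcp_rot: [-179.9, -0.1, -93.6]
ft_force: [0.4, -0.5, 0.5]
finger_gap: 52.9
```

```bash
python3 -c "
from h import *
snap('wrist','w17')
plan(622.9,55.1,150,-90)"
```

```text
t 27.05 pos [ 577.4 -358.5  134.2] [ 1.7991e+02  2.0000e-02 -9.3600e+01] F [ 0.7  0.2 -0.1] gap 52.8
  off [-415.7  -19.4  -15.7] off_in_goal_frame [-413.6  -45.5  -15.8] rot [ 0.09  0.02 -3.6 ]
```

View pics/w17.png

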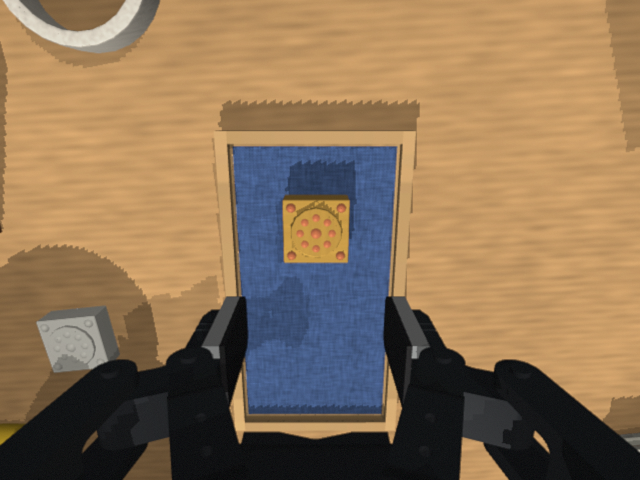

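Block 3 lies flat in the tray's far half at (316,230). Next is block 2.

Call:
jog_arm(offset=[[-25, -2, -5], [-45, -5, 0], [-45, -5, 0], [-45, -5, 0], [-45, -5, 0], [-45, -5, 0], [-45, -5, 0], [-45, -5, 0], [-40, -4, 0], [-15, -2, 0], [0, 0, 0]], delta_rot=[[0, 0, -3], [0, 0, -0.6], [0, 0, 0], [0, 0, 0], [0, 0, 0], [0, 0, 0], [0, 0, 0], [0, 0, 0], [0, 0, 0], [0, 0, 0], [0, 0, 0]], jaw=[64, 64, 64, 64, 64, 64, 64, 64, 64, 64, 64])

```text
time: 28.15
tool_pos: [618.1, 49.8, 133.3]
tcp_rot: [179.5, 0.1, -90.1]
ft_force: [-0.1, -0.8, -0.1]
finger_gap: 54.8
```

```bash
python3 -c "
from h import *
plan(622.9,55.1,115,-89.9)"
```

```text
t 28.15 pos [618.1  49.8 133.3] [ 1.7945e+02  6.0000e-02 -9.0100e+01] F [-0.1 -0.8 -0.1] gap 54.8
  off [-5.3 -5.  18.2] off_in_goal_frame [-5.3 -4.8 18.3] rot [ 0.55  0.06 -0.2 ]
```

Call:
jog_arm(offset=[[-4, -4, 8], [-1, -1, 8], [0, 0, 2], [0, 0, 0]], delta_rot=[[0.5, 0, -0.2], [0, 0, 0], [0, 0, 0], [0, 0, 0]], jaw=[64, 64, 64, 64])

```text
time: 28.55
tool_pos: [622.4, 50.7, 111.8]
tcp_rot: [179.8, -0.0, -90.1]
ft_force: [0.6, 0.6, -0.3]
finger_gap: 55.1
```

```bash
python3 -c "
from h import *
plan(622.9,55.1,86.5,-89.9)"
```

```text
t 28.55 pos [622.4  50.7 111.8] [ 1.7984e+02 -3.0000e-02 -9.0080e+01] F [ 0.6  0.6 -0.3] gap 55.1
  off [-4.4 -0.5 25.3] off_in_goal_frame [-4.4 -0.5 25.3] rot [ 0.16 -0.03 -0.18]
```

Call:
jog_arm(offset=[[-4.5, -0.5, -1], [-1, 0, 0], [0, 0, 0]], delta_rot=[[0.1, 0, -0.2], [0, 0, 0], [0, 0, 0]], jaw=[64, 64, 64])

```text
time: 28.85
tool_pos: [623.0, 54.5, 112.8]
tcp_rot: [179.9, -0.0, -90.0]
ft_force: [-0.3, -0.6, -0.2]
finger_gap: 54.9
```

```bash
python3 -c "
from h import *
plan(622.9,55.1,86.5,-89.9)"
```

```text
t 28.85 pos [623.   54.5 112.8] [ 1.7992e+02 -4.0000e-02 -9.0030e+01] F [-0.3 -0.6 -0.2] gap 54.9
  off [-0.6  0.1 26.3] off_in_goal_frame [-0.6  0.1 26.3] rot [ 0.08 -0.04 -0.13]
```

Call:
jog_arm(offset=[[-0.5, 0, 8], [0, 0, 8], [0, 0, 6], [0, 0, 3], [0, 0, 0.5], [0, 0, 0], [0, 0, 0], [0, 0, 0], [0, 0, 0], [0, 0, 0]], delta_rot=[[0, 0, 0], [0, 0, 0], [0, 0, 0], [0, 0, 0], [0, 0, 0], [0, 0, 0], [0, 0, 0], [0, 0, 0], [0, 0, 0], [0, 0, 0]], jaw=[64, 64, 64, 64, 64, 50, 40, 38, 38, 38])

```text
time: 29.85
tool_pos: [623.1, 55.2, 85.4]
tcp_rot: [180.0, -0.0, -90.0]
ft_force: [0.0, -0.2, -0.2]
finger_gap: 42.1
```

Call:
jog_arm(offset=[[0, 0, -5], [0, 0, -15], [0, 0, -20], [0, 0, -20], [0, 0, 0]], delta_rot=[[0, 0, 0], [0, 0, 0], [0, 0, 0], [0, 0, 0], [0, 0, 0]], jaw=[38, 38, 38, 38, 38])

```text
time: 30.35
tool_pos: [623.5, 55.2, 151.0]
tcp_rot: [-180.0, -0.0, -90.0]
ft_force: [0.2, -0.1, -0.0]
finger_gap: 42.6
```

Run:
```python
from h import *
p,d,M=snap('top','t4');W=cloud('top',d,M)
hsv=cv2.cvtColor(p,cv2.COLOR_RGB2HSV).astype(int)
roi=np.zeros(p.shape[:2],bool); roi[200:400,420:580]=1
m=roi&(hsv[...,0]>100)&(hsv[...,0]<125)&(hsv[...,1]>110)
n,l,st,c=cv2.connectedComponentsWithStats(m.astype(np.uint8)); i=1+np.argmax(st[1:,4])
ys,xs=np.nonzero(l==i); P=np.array([ray("top",u,v,6,M)[:2] for u,v in zip(xs,ys)],np.float32); print("tray",cv2.minAreaRect(P),st[i,4])
plan(474,-352.7,120,-93.6)
snap('wrist','w18')
```

```text
tray ((525.8827514648438, -355.5235290527344), (104.70018768310547, 210.82713317871094), 86.34471130371094) 4824
 t 30.4 pos [622.8  55.2 149.3] [ 1.7992e+02 -4.0000e-02 -9.0010e+01] F [-1.   0.6 -0.6] gap 42.4
  off [407.9 148.7  29.8] off_in_goal_frame [416.4 122.9  29.3] rot [ 0.08 -0.04  3.59]
```

View pics/w18.png

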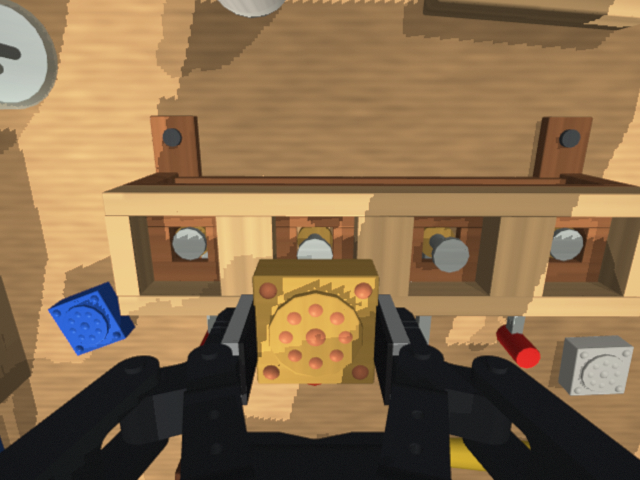

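Block 2 is held at (315,320) and the tray has not moved. I carry it to the near half.

Call:
jog_arm(offset=[[20, 6, 0], [42, 14, 0], [45, 15, 0], [45, 15, 0], [45, 15, 0], [45, 15, 0], [45, 15, 0], [45, 15, 0], [40, 15, 5], [20, 8, 5], [5, 2, 2], [0, 0, 0]], delta_rot=[[0, 0, 0], [0, 0, 0], [0, 0, 0], [0, 0, 0], [0, 0, 0], [0, 0, 0], [0, 0, 0.9], [0, 0, 0.9], [0, 0, 0.9], [0, 0, 0.9], [0, 0, 0], [0, 0, 0]], jaw=[38, 38, 38, 38, 38, 38, 38, 38, 38, 38, 38, 38])

```text
time: 31.65
tool_pos: [470.1, -350.3, 119.8]
tcp_rot: [178.7, 0.4, -93.5]
ft_force: [0.3, 1.1, -0.8]
finger_gap: 42.7
```

Run:
```python
from h import *
plan(474,-352.7,55,-93.6)
snap('wrist','w19')
```

```text
t 31.65 pos [ 470.1 -350.3  119.8] [178.74   0.43 -93.55] F [ 0.3  1.1 -0.8] gap 42.7
  off [ 2.6 -5.4 64.7] off_in_goal_frame [ 2.1 -4.  64.8] rot [1.26 0.43 0.06]
```

View pics/w19.png

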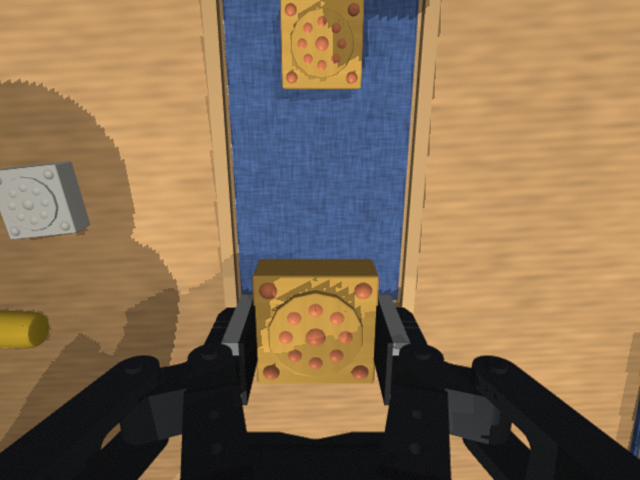

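Block 3 is at (322,45) and the held block is above the near half; the near rim is hidden behind it, as the geometry predicts. I lower it.

Call:
jog_arm(offset=[[2.5, -4, 8], [0.5, -1, 20], [0, 0, 25], [0, 0, 12], [0, 0, 0]], delta_rot=[[1.2, 0.4, 0], [0, 0, 0], [0, 0, 0], [0, 0, 0], [0, 0, 0]], jaw=[38, 38, 38, 38, 38])

```text
time: 32.2
tool_pos: [479.6, -346.2, 53.7]
tcp_rot: [-179.9, 0.1, -93.0]
ft_force: [-0.4, -0.0, -0.1]
finger_gap: 42.6
```

```bash
python3 -c "
from h import *
plan(474,-352.7,10.5,-93.6)"
```

```text
t 32.2 pos [ 479.6 -346.2   53.7] [-1.7991e+02  8.0000e-02 -9.2990e+01] F [-0.4 -0.  -0.1] gap 42.6
  off [ 6.8  5.3 43.2] off_in_goal_frame [ 6.8  5.2 43.2] rot [-0.09  0.09  0.61]
```

Call:
jog_arm(offset=[[6, 5, 5], [0, 0, 10], [0, 0, 12], [0, 0, 10], [0, 0, 3], [0, 0, 0]], delta_rot=[[0, 0, 0.6], [0, 0, 0], [0, 0, 0], [0, 0, 0], [0, 0, 0], [0, 0, 0]], jaw=[38, 38, 38, 38, 38, 38])

```text
time: 32.8
tool_pos: [476.0, -352.5, 13.2]
tcp_rot: [-179.8, -0.0, -93.5]
ft_force: [0.3, -1.0, -0.0]
finger_gap: 42.4
```

```bash
python3 -c "
from h import *
plan(474,-352.7,10.5,-93.6)"
```

```text
t 32.8 pos [ 476.  -352.5   13.2] [-1.7975e+02 -3.0000e-02 -9.3550e+01] F [ 0.3 -1.  -0. ] gap 42.4
  off [0.3 2.  2.7] off_in_goal_frame [0.3 2.  2.7] rot [-0.25 -0.03  0.05]
```

Call:
jog_arm(offset=[[0, 0, 2], [0, 0, 1], [0, 0, 0.5], [0, 0, 0], [0, 0, 0], [0, 0, 0]], delta_rot=[[-0.2, 0, 0], [0, 0, 0], [0, 0, 0], [0, 0, 0], [0, 0, 0], [0, 0, 0]], jaw=[38, 38, 38, 52, 62, 62])

```text
time: 33.4
tool_pos: [476.9, -353.4, 10.9]
tcp_rot: [-179.9, -0.1, -93.6]
ft_force: [0.1, 0.9, -0.0]
finger_gap: 53.0
```

Call:
jog_arm(offset=[[0, 0, -10], [0, 0, -30], [0, 0, -40], [0, 0, -40], [0, 0, -10], [0, 0, 0]], delta_rot=[[0, 0, 0], [0, 0, 0], [0, 0, 0], [0, 0, 0], [0, 0, 0], [0, 0, 0]], jaw=[62, 62, 62, 62, 62, 62])

```text
time: 34.0
tool_pos: [476.1, -352.6, 148.3]
tcp_rot: [-179.9, -0.1, -93.6]
ft_force: [-0.5, -0.0, 0.1]
finger_gap: 53.2
```

```bash
python3 -c "
from h import *
snap('wrist','w20')
plan(533.3,-20,100,-90)"
```

```text
t 34.05 pos [ 476.1 -352.7  147.9] [-1.7989e+02 -9.0000e-02 -9.3550e+01] F [ 0.3 -0.6  0.9] gap 52.8
  off [-335.6  -36.4   47.4] off_in_goal_frame [-332.7  -57.2   47.9] rot [-0.11 -0.1  -3.55]
```

View pics/w20.png

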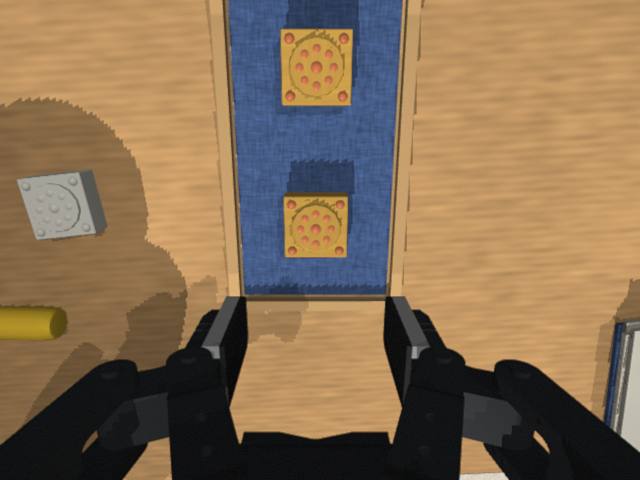

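Both blocks lie flat and apart on the cloth, at (316,67) and (316,230). Next I push rods 3 and 2 down with the jaws closed.

Call:
jog_arm(offset=[[-25, -5, 0], [-45, -8, 3], [-45, -8, 5], [-45, -8, 5], [-45, -8, 5], [-45, -8, 5], [-45, -8, 5], [-28, -4, 5], [-5, -1, 2], [0, 0, 0]], delta_rot=[[0, 0, -3], [0, 0, -0.5], [0, 0, 0], [0, 0, 0], [0, 0, 0], [0, 0, 0], [0, 0, 0], [0, 0, 0], [0, 0, 0], [0, 0, 0]], jaw=[40, 20, 0, 0, 0, 0, 0, 0, 0, 0])

```text
time: 35.05
tool_pos: [527.7, -11.9, 94.7]
tcp_rot: [178.9, 0.2, -90.1]
ft_force: [0.5, -0.6, 0.4]
finger_gap: -0.2
```

```bash
python3 -c "
from h import *
plan(533.3,-20,72,-90)"
```

```text
t 35.05 pos [527.7 -11.9  94.7] [178.92   0.19 -90.1 ] F [ 0.5 -0.6  0.4] gap -0.2
  off [ 8.2 -6.1 22.6] off_in_goal_frame [ 8.1 -5.6 22.7] rot [ 1.08  0.2  -0.1 ]
```

Call:
jog_arm(offset=[[7, -5, 5], [1, -1, 8], [0, 0, 3], [0, 0, 0]], delta_rot=[[1, 0.2, -0.1], [0, 0, 0], [0, 0, 0], [0, 0, 0]], jaw=[0, 0, 0, 0])

```text
time: 35.45
tool_pos: [532.7, -24.7, 75.6]
tcp_rot: [179.9, -0.1, -90.2]
ft_force: [-0.4, -0.3, -0.1]
finger_gap: 0.2
```

```bash
python3 -c "
from h import *
plan(533.3,-20,72,-90)"
```

```text
t 35.45 pos [532.7 -24.7  75.6] [ 1.7986e+02 -8.0000e-02 -9.0220e+01] F [-0.4 -0.3 -0.1] gap 0.2
  off [-4.7 -0.6  3.6] off_in_goal_frame [-4.7 -0.6  3.6] rot [ 0.14 -0.08 -0.22]
```

Call:
jog_arm(offset=[[-4.5, -0.5, 2], [0, 0, 2], [0, 0, 3], [0, 0, 3]], delta_rot=[[0.1, 0, -0.2], [0, 0, 0], [0, 0, 0], [0, 0, 0]], jaw=[0, 0, 0, 0])

```text
time: 35.85
tool_pos: [533.9, -21.2, 65.8]
tcp_rot: [-179.9, -0.1, -90.1]
ft_force: [0.1, -0.2, 0.7]
finger_gap: 0.1
```

Call:
jog_arm(offset=[[0, 0, 4], [0, 0, 4], [0, 0, 4], [0, 0, 2]], delta_rot=[[0, 0, 0], [0, 0, 0], [0, 0, 0], [0, 0, 0]], jaw=[0, 0, 0, 0])

```text
time: 36.25
tool_pos: [534.0, -21.2, 51.4]
tcp_rot: [-179.9, -0.1, -90.1]
ft_force: [-2.0, 0.4, 4.1]
finger_gap: 0.1
```

Call:
jog_arm(offset=[[0, 0, 2], [0, 0, 2], [0, 0, 1]], delta_rot=[[0, 0, 0], [0, 0, 0], [0, 0, 0]], jaw=[0, 0, 0])

```text
time: 36.55
tool_pos: [534.0, -21.2, 46.0]
tcp_rot: [-179.9, -0.1, -90.1]
ft_force: [-2.8, -0.2, 8.3]
finger_gap: -0.0
```

Call:
jog_arm(offset=[[0, 0, 1], [0, 0, 1], [0, 0, 1]], delta_rot=[[0, 0, 0], [0, 0, 0], [0, 0, 0]], jaw=[0, 0, 0])

```text
time: 36.85
tool_pos: [534.1, -21.2, 45.8]
tcp_rot: [-180.0, -0.1, -90.1]
ft_force: [-8.8, 0.2, 13.6]
finger_gap: -0.0
```

Rod 3 bottoms at 45.8 mm (knob top home is 46), with the force rising to about 14 N. Next is rod 2.

Call:
jog_arm(offset=[[0, 0, -15], [0, 0, -20], [-25, 0, -5], [-35, 0, 0], [-10, 0, 0], [0, 0, 0]], delta_rot=[[0, 0, 0], [0, 0, 0], [0, 0, 0], [0, 0, 0], [0, 0, 0], [0, 0, 0]], jaw=[0, 0, 0, 0, 0, 0])

```text
time: 37.45
tool_pos: [534.8, 50.6, 86.2]
tcp_rot: [-179.9, -0.1, -90.2]
ft_force: [-0.4, 0.4, 0.7]
finger_gap: -0.2
```

```bash
python3 -c "
from h import *
plan(533.5,55.7,72,-90)"
```

```text
t 37.45 pos [534.8  50.6  86.2] [-1.799e+02 -7.000e-02 -9.020e+01] F [-0.4  0.4  0.7] gap -0.2
  off [-5.2  1.3 14.2] off_in_goal_frame [-5.1  1.3 14.2] rot [-0.1  -0.07 -0.2 ]
```

Call:
jog_arm(offset=[[-5, 1, 3], [0, 0, 6], [0, 0, 5], [0, 0, 0]], delta_rot=[[0, 0, -0.2], [0, 0, 0], [0, 0, 0], [0, 0, 0]], jaw=[0, 0, 0, 0])

```text
time: 37.85
tool_pos: [533.0, 53.7, 69.5]
tcp_rot: [180.0, -0.1, -90.0]
ft_force: [-0.1, -0.1, 0.0]
finger_gap: -0.1
```

```bash
python3 -c "
from h import *
plan(533.5,55.7,66,-90)"
```

```text
t 37.85 pos [533.   53.7  69.5] [ 1.7999e+02 -1.2000e-01 -9.0030e+01] F [-0.1 -0.1  0. ] gap -0.1
  off [-2.  -0.5  3.5] off_in_goal_frame [-2.  -0.5  3.5] rot [ 0.01 -0.12 -0.03]
```

Call:
jog_arm(offset=[[-2, -0.5, 1], [0, 0, 3], [0, 0, 4], [0, 0, 4], [0, 0, 4], [0, 0, 3]], delta_rot=[[0, 0, 0], [0, 0, 0], [0, 0, 0], [0, 0, 0], [0, 0, 0], [0, 0, 0]], jaw=[0, 0, 0, 0, 0, 0])

```text
time: 38.45
tool_pos: [533.7, 54.9, 49.9]
tcp_rot: [180.0, -0.1, -90.1]
ft_force: [-2.4, 0.2, 4.5]
finger_gap: 0.1
```

Call:
jog_arm(offset=[[0, 0, 2], [0, 0, 2], [0, 0, 1], [0, 0, 1], [0, 0, 1]], delta_rot=[[0, 0, 0], [0, 0, 0], [0, 0, 0], [0, 0, 0], [0, 0, 0]], jaw=[0, 0, 0, 0, 0])

```text
time: 38.95
tool_pos: [533.7, 55.0, 45.8]
tcp_rot: [179.9, -0.1, -90.1]
ft_force: [-7.6, 0.4, 13.7]
finger_gap: -0.1
```

Rod 2 is home too (45.8 mm, 14 N). I retreat and check everything.

Call:
jog_arm(offset=[[0, 0, -20], [0, 0, -40], [0, 0, -40], [0, 30, -20], [0, 40, 0], [0, 30, 0], [0, 0, 0], [0, 0, 0]], delta_rot=[[0, 0, 0], [0, 0, 0], [0, 0, 0], [0, 0, 0], [0, 0, 0], [0, 0, 0], [0, 0, 0], [0, 0, 0]], jaw=[0, 0, 0, 0, 0, 0, 0, 0])

```text
time: 39.75
tool_pos: [431.9, 54.5, 168.9]
tcp_rot: [-179.9, -0.2, -90.1]
ft_force: [1.1, -0.3, -0.0]
finger_gap: -0.2
```

Run:
```python
from h import *
plan(533.5,55.7,72,-90)
p,d,M,W=knobs('w21')
hsv=cv2.cvtColor(p,cv2.COLOR_RGB2HSV).astype(int)
p,d,M=snap('top','t5');W=cloud('top',d,M)
roi=np.zeros(p.shape[:2],bool); roi[300:370,115:165]=1
m=roi&(W[...,2]>45)&(W[...,2]<72); P=W[m]; print("handle",cv2.minAreaRect(P[:,:2].astype(np.float32)))
roi[:]=0; roi[225:370,445:540]=1
m=roi&(W[...,2]>20)&(W[...,2]<32); n,l,st,c=cv2.connectedComponentsWithStats(m.astype(np.uint8))
for i in range(1,n):
    if st[i,4]>50: P=W[l==i]; print("blk",c[i].round(),P.mean(0).round(1),np.percentile(P[:,2],[5,50,95]).round(1))
snap('scene','s3')
```

```text
t 39.75 pos [431.9  54.5 168.9] [-179.92   -0.21  -90.12] F [ 1.1 -0.3 -0. ] gap -0.2
  off [  -1.8 -101.5   97. ] off_in_goal_frame [  -1.2 -101.6   96.9] rot [-0.08 -0.21 -0.12]
knob [194.  73.] 947 ztop 47.4 [524.   97.3 178.2]
knob [312.  72.] 698 ztop 47.4 [523.8  55.9 178.2]
knob [429.  73.] 931 ztop 47.3 [523.6  13.2 178.2]
knob [545.  74.] 1307 ztop 47.2 [523.6 -25.  178.1]
handle ((429.8116760253906, 331.9991455078125), (111.84606170654297, 81.31279754638672), 5.403303146362305)
blk [496. 269.] [ 577.7 -358.8   25.5] [21.3 25.3 30.3]
blk [494. 320.] [ 476.  -351.8   25.6] [21.5 25.5 30. ]
```

View pics/w21.png

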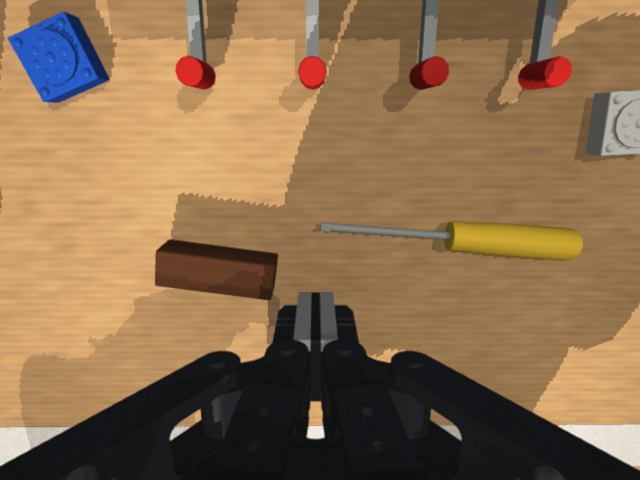

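View pics/t5.png

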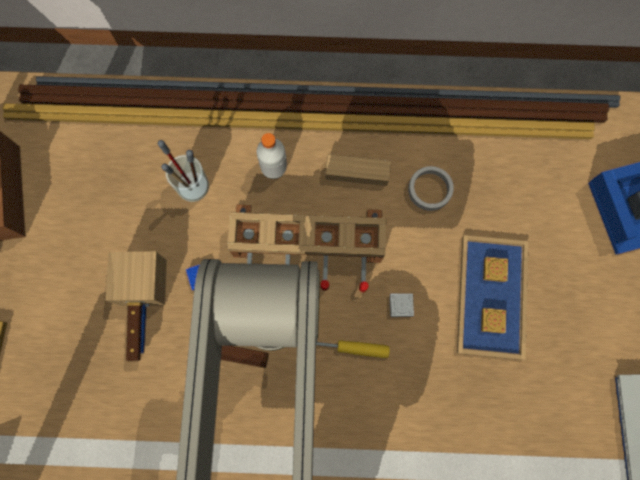

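View pics/s3.png

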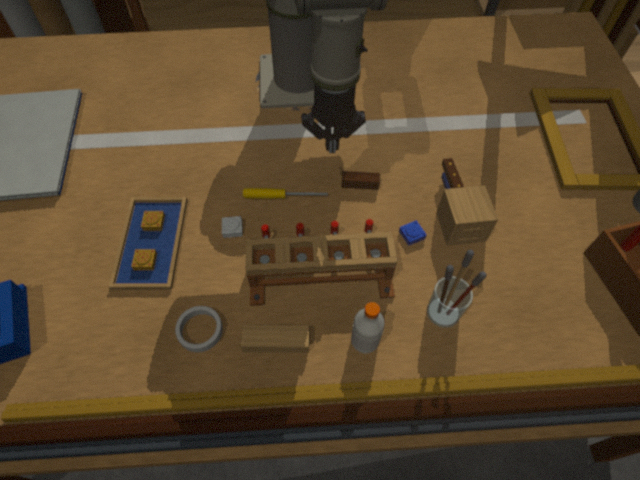

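Run:
```python
from h import *
p,d,M=snap('top','t6');W=cloud('top',d,M)
hsv=cv2.cvtColor(p,cv2.COLOR_RGB2HSV).astype(int)
roi=np.zeros(p.shape[:2],bool); roi[295:370,120:150]=1
m=roi&(W[...,2]>48)&(W[...,2]<72)&~((hsv[...,0]>95)&(hsv[...,0]<130))
n,l,st,c=cv2.connectedComponentsWithStats(m.astype(np.uint8)); i=1+np.argmax(st[1:,4]); P=W[l==i]
print("handle",st[i],cv2.minAreaRect(P[:,:2].astype(np.float32)),np.percentile(P,[1,99],axis=0).round(1))
m=np.zeros_like(roi); m[240:320,95:170]=1; Q=W[m&(W[...,2]>84)&(W[...,2]<88)]; print("block",cv2.minAreaRect(Q[:,:2].astype(np.float32)))
cv2.imwrite('pics/t6c.png',cv2.resize(p[245:370,95:175,::-1],None,fx=4.5,fy=4.5,interpolation=cv2.INTER_CUBIC))
```

```text
handle [120 301  30  60 859] ((428.794189453125, 337.17620849609375), (110.14061737060547, 58.6555290222168), 3.190199613571167) [[374.2 322.4  50.1]
 [484.2 359.7  70.4]]
block ((528.928955078125, 344.24267578125), (92.24391174316406, 91.23113250732422), 3.0177698135375977)
```

View pics/t6c.png

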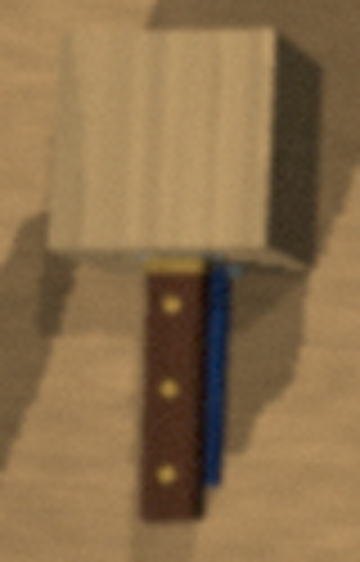

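The brass ferrule meets the block's face at (177,262) and no blade shows. Handing in.

```bash
python3 -c "
from h import *
print(r.hand_in(), monitor.sense()['time'])"
```

```text
the job is handed in; nothing more can be done
the job is handed in; nothing more can be done
```

The job is done in the order asked and handed in at about 40 s.

- **Scraper:** I put it in the upper slot first, blade in. The push ended on contact (about 4 N). The last top view shows the ferrule against the block face, with no blade showing and the handle running from x = 374 to 484 mm (face at about 483). The handle droops about 5° because the slot is 9 mm high and the blade only 3 mm.
- **Blocks:** Only nests 2 and 3 held gilded blocks; nests 1 and 4 were empty from the start. I lifted rods 2 and 3 a full 20 mm and moved both blocks to the tray. They lie flat on the cloth about 100 mm apart, and the last pictures show both inside the rim. I left the blue and white look-alikes alone.
- **Rods:** I pushed rods 3 and 2 down until they stopped at 45.8 mm (home is 46 mm). In the last look all four knob tops read the same height.
- **Disturbances:** I saw no tray shift or grip slip. The other things on the bench looked unmoved.
- **Check that failed:** One automatic fit of the scraper handle's outline picked up neighbouring pixels, giving a false width. I judged the seating by its length and an enlarged picture instead.

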